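# Load the bridge drill jig, free its leaf and pin it shut

### The job

While the spring plunger still locks the clear leaf of the drill jig upright, lay every bridge blank from the bench flat in a nest of its own. Then pull the red plunger knob and twist it into its rest notch so that it stays retracted, lower the leaf gently onto its stop, and push the retaining pin fully home through both ears and the leaf's tongue. Leave the glue bottle, the mug and the block plane where they stand.

Things in the scene. Friction and masses are not known exactly. Their poses are not given: they have to be found in the camera images.
- jig: the leaf drill jig, screwed down; a green bed with four nests side by side under a hinged leaf. Origin: centre of the underside of its base (on the bench top); x points from its front (robot side) to its hinge, y to its plunger side, z up. Plywood base 18 mm thick, x -75 to 125, y -125 to 125 mm, with feet under the front right ears and the plunger bracket (to y 205). Bearing blocks at x 85, y +-119 mm, 66 mm high.
- nest1 (a point): centre of the floor of nest 1 (30 mm above the bench), axes as the jig's. Each nest is a pocket 88 mm (jig x) by 26 mm (jig y) with aluminium rails only 4 mm high, so a seated blank's top stands 12 mm above the rails; a blank lies along jig x, its origin on this point. Nests are 50 mm apart in y (1 at -75 mm, 4 at +75 mm).
- nest2 (a point): centre of the floor of nest 2 (30 mm above the bench), axes as the jig's. Each nest is a pocket 88 mm (jig x) by 26 mm (jig y) with aluminium rails only 4 mm high, so a seated blank's top stands 12 mm above the rails; a blank lies along jig x, its origin on this point. Nests are 50 mm apart in y (1 at -75 mm, 4 at +75 mm).
- nest3 (a point): centre of the floor of nest 3 (30 mm above the bench), axes as the jig's. Each nest is a pocket 88 mm (jig x) by 26 mm (jig y) with aluminium rails only 4 mm high, so a seated blank's top stands 12 mm above the rails; a blank lies along jig x, its origin on this point. Nests are 50 mm apart in y (1 at -75 mm, 4 at +75 mm).
- nest4 (a point): centre of the floor of nest 4 (30 mm above the bench), axes as the jig's. Each nest is a pocket 88 mm (jig x) by 26 mm (jig y) with aluminium rails only 4 mm high, so a seated blank's top stands 12 mm above the rails; a blank lies along jig x, its origin on this point. Nests are 50 mm apart in y (1 at -75 mm, 4 at +75 mm).
- hinge (a point): middle of the leaf's hinge axis, which runs along jig y at jig x 85 mm, z 52 mm.
- leaf (a joint): angle of the leaf, rad: 0 level on its stop (2 mm above seated blanks), 1.75 on its open stop, leaning back 10 degrees, where its weight keeps it. Clear plate in an aluminium frame, 151 mm from hinge axis to front edge, 210 mm wide, 8 mm thick, 0.45 kg; falls if let go below upright. It starts open, locked by the plunger in a notch of its hub, and can close only with the plunger pulled 8 mm.
- ball (a point): centre of the leaf's black ball handle, 30 mm in diameter, 182 mm from the hinge axis in the leaf's plane, midway along it, on a 10 mm stud in front of the leaf's edge. Leaf down, it is 97 mm in front of the jig's origin, 52 mm above the bench. Pinched along the hinge direction it turns freely between the fingers along its arc.
- plunger_pull (a joint): how far the spring plunger is pulled straight up, m: 0 engaged in the leaf's hub, up to 0.016. The spring pushes down with about 5 N at 0 and 10 N at 0.014. To turn its cross pin over the land of the collar it must be up by at least 0.0125; resting in the notch it stands at 0.010.
- plunger_twist (a joint): how far the plunger knob is twisted, rad, anticlockwise seen from above: 0 (+-0.1) engaged in its slot, 1.15 (66 degrees) over its rest notch, where a shoulder stops it. The knob turns only when pulled up; let go over the notch it drops 2.5 mm into it and stays retracted.
- knob (a point): centre of the plunger's red bar knob, 42 mm long, 16 mm wide, 28 mm tall, at jig x 85 mm, y 172 mm; x along its length, turning with it (33 degrees clockwise of jig y at twist 0, 33 degrees anticlockwise of it when parked). Its underside is 119 mm above the bench when engaged; below it is a steel collar 36 mm across whose teeth end 2 mm beneath the knob.
- clevis (a point): middle of the clevis at the jig's front right corner (jig x -90, y -88, z 52 mm), axes as the jig's: on the hole axis, which runs along jig y. Two aluminium ears, their outer faces 16 mm to either side of this point, 34 mm long, up to 68 mm above the bench; when the leaf is down its tongue stands between them. All three holes are 13 mm in diameter; a homed pin may sag a little in them.
- pin: the retaining pin: orange grip 30 mm long, 20 wide, 26 tall; then a steel shoulder, diameter 25, 4 mm thick; then a steel shank, diameter 10, 45 mm long, its last 8 mm tapered to 5. 70 g. Origin: centre of the grip, x along the shank to the tip, z up as it lies on the bench (axis 13 mm up). Shoulder face 19 mm from the origin. Fully home: shoulder against an ear.
- pin_tip (a point): the tip of the retaining pin, 64 mm from its origin.
- blank1: a rosewood ukulele bridge blank, dark brown, 84 x 22 mm; 9 mm thick at its wings, 16 mm over its middle 40 mm; about 30 g. Origin: centre of its underside, x along its 84 mm length, z up. There are two to four on the bench (the others are absent); all are alike and either end may go first.
- blank2: a rosewood ukulele bridge blank, dark brown, 84 x 22 mm; 9 mm thick at its wings, 16 mm over its middle 40 mm; about 30 g. Origin: centre of its underside, x along its 84 mm length, z up. There are two to four on the bench (the others are absent); all are alike and either end may go first.
- blank3: a rosewood ukulele bridge blank, dark brown, 84 x 22 mm; 9 mm thick at its wings, 16 mm over its middle 40 mm; about 30 g. Origin: centre of its underside, x along its 84 mm length, z up. There are two to four on the bench (the others are absent); all are alike and either end may go first.
- blank4: a rosewood ukulele bridge blank, dark brown, 84 x 22 mm; 9 mm thick at its wings, 16 mm over its middle 40 mm; about 30 g. Origin: centre of its underside, x along its 84 mm length, z up. There are two to four on the bench (the others are absent); all are alike and either end may go first.
- glue: bystander: yellow glue bottle with a red cap, 54 mm in diameter, 150 mm tall; origin centre of its underside.
- mug: bystander: blue mug, 80 mm in diameter, 95 mm tall; origin centre of its underside.
- plane: bystander: a small block plane 150 mm long, 48 mm wide, 50 mm tall; origin centre of its sole.
Mind the look-alikes: they are no part of the job. What is shaped like the blank4 but pink, purple or turquoise is not meant.

How it is judged:
On the way, in this order (a step that is already met when the one before it is completed fails the run):
1. every blank present lies flat in a nest while the leaf stands open, locked by the engaged plunger ((distance between blank1 and nest1 below 0.006 m or distance between blank1 and nest2 below 0.006 m or distance between blank1 and nest3 below 0.006 m or distance between blank1 and nest4 below 0.006 m) and (distance between blank2 and nest1 below 0.006 m or distance between blank2 and nest2 below 0.006 m or distance between blank2 and nest3 below 0.006 m or distance between blank2 and nest4 below 0.006 m) and (distance between blank3 and nest1 below 0.006 m or distance between blank3 and nest2 below 0.006 m or distance between blank3 and nest3 below 0.006 m or distance between blank3 and nest4 below 0.006 m) and (distance between blank4 and nest1 below 0.006 m or distance between blank4 and nest2 below 0.006 m or distance between blank4 and nest3 below 0.006 m or distance between blank4 and nest4 below 0.006 m) and angle between each of blank1, blank2, blank3, blank4's own z axis and vertical below 0.12 rad and value of joint leaf above 1.6 rad and value of joint plunger_pull below 0.003 m), for 0.2 s.
2. the plunger knob is pulled and twisted into its rest notch and stays there untouched, the leaf still open (value of joint plunger_pull between 0.008 and 0.0115 m and value of joint plunger_twist above 0.9 rad and value of joint leaf above 1.4 rad and contact force between the fingers and plunger_twist below 0.2 N), for 0.2 s.
3. the leaf lies on its stop, the plunger still parked (value of joint plunger_pull above 0.008 m and value of joint plunger_twist above 0.9 rad and value of joint leaf below 0.03 rad), for 0.2 s.
At the end, for the whole second after the job is handed in: Every blank flat in a nest (within 6 mm of its point, tilt under 0.12 rad); plunger parked (pulled over 8 mm, twisted over 0.9 rad); leaf under 0.03 rad; pin through both ears and tongue from either side, within 7 mm and 0.18 rad of the hole axis, shoulder within 4 mm of the ear, at rest (all of step 3 and (distance between blank1 and nest1 below 0.006 m or distance between blank1 and nest2 below 0.006 m or distance between blank1 and nest3 below 0.006 m or distance between blank1 and nest4 below 0.006 m) and (distance between blank2 and nest1 below 0.006 m or distance between blank2 and nest2 below 0.006 m or distance between blank2 and nest3 below 0.006 m or distance between blank2 and nest4 below 0.006 m) and (distance between blank3 and nest1 below 0.006 m or distance between blank3 and nest2 below 0.006 m or distance between blank3 and nest3 below 0.006 m or distance between blank3 and nest4 below 0.006 m) and (distance between blank4 and nest1 below 0.006 m or distance between blank4 and nest2 below 0.006 m or distance between blank4 and nest3 below 0.006 m or distance between blank4 and nest4 below 0.006 m) and angle between each of blank1, blank2, blank3, blank4's own z axis and vertical below 0.12 rad and x of pin in the frame of clevis between -0.007 and 0.007 m and z of pin in the frame of clevis between -0.007 and 0.007 m and x of pin_tip in the frame of clevis between -0.007 and 0.007 m and z of pin_tip in the frame of clevis between -0.007 and 0.007 m and angle between the x axis of pin and the y axis of jig, either way round below 0.15 rad and (y of pin_tip in the frame of clevis between 0.0245 and 0.036 m or y of pin_tip in the frame of clevis between -0.036 and -0.0245 m) and linear speed of pin below 0.02 m/s); the robot touches nothing.
It fails at once if the leaf comes down hard: faster than 1.6 rad/s (0.3 m/s at the ball) in its last 0.3 rad (value of joint leaf below 0.3 rad and velocity of joint leaf below -1.6 rad/s).
It fails at once if the glue bottle is moved more than 4 cm or tipped over (distance of glue from where it was at the start of the episode above 0.04 m or angle between glue's own z axis and vertical above 0.5 rad).
It fails at once if the mug is moved more than 4 cm or tipped over (distance of mug from where it was at the start of the episode above 0.04 m or angle between mug's own z axis and vertical above 0.5 rad).
It fails at once if the block plane is moved more than 4 cm or tipped over (distance of plane from where it was at the start of the episode above 0.04 m or angle between plane's own z axis and vertical above 0.5 rad).
Of blank1, blank2, blank3, blank4 only 2 to 4 are there at a start; the rules pass over those that are not, and their reading is None.
At some moment in a run one of blank1, blank2, blank3, blank4, pin may be knocked a few centimetres aside while the robot is not near it.
It also fails if it takes over 210 s, if anything falls off the work surface, if the arm or the gripper's body presses on something with over 40 N, if the wrist force passes 120 N, or if a joint passes its speed limit or range.

### The arm

A 6-joint arm with a two-finger parallel gripper is mounted at the origin on the work surface. World frame = base frame: x ahead of the robot, y to its left, z up, the work surface at z = 0. Lengths are in m, angles in rad, forces in N, time in s.
With the tool pointing down it reaches from about 0.225 to 0.875 m from the base axis. Payload 3.4 kg.
Tool frame: the origin (TCP) lies between the finger pads; the fingertips stand 19 mm ahead of it and the grasp point (between the pads) is the TCP; z points along the fingers, y is the line along which they close (so a half turn about z gives the same grasp; the last joint's range is limited). The gripper opens to 85 mm and grips with 20 to 120 N. Pads are 22 mm wide; open, the fingers measure 114 mm over their backs; the gripper's body (76 mm by 85 mm) begins 54 mm behind the grasp point. The pads swing forward as they close: fully open they stand 13 mm farther back than shut.
Start: joints at [1.155, 0.276, 1.505, -0, 1.361, -0.121], TCP at [0.167, 0.55, 0.25] pointing down, gripper open.
Joint ranges: [-2.89, 2.89], [-0.75, 2.08], [0.22, 2.7], [-1.18, 4.32], [0.11, 2.71], [-2.7, 2.7]. Speed limits (rad/s): [2.57, 2.57, 3.14, 3.14, 3.14, 3.14].

### API

Orientations are given as a unit quaternion [w, x, y, z].
In Python, from rig import get_state, imaging, ticket gives the robot as it stands. The module is installed in compiled form; this text tells all that it offers.
- The arm moves only by the shell command python3 -m inch 'ROWS' [FORCE]. ROWS is JSON, a list of rows, each an object with "claw": the opening, from -1 (shut) to 1 (fully open); "travel": the shift along the world's x, y, z in units of 200 mm (1.0 is 200 mm), a list of three; "turn": the turn about the world's z in units of 180 degrees (1.0 is 180 degrees). A call has 1 to 5 rows; each row is the pose to reach, as a shift and turn from the pose commanded when the call began, turning the shorter way round; what a row does not reach only later rows make up. A row lasts 1/10 s, in which the tool goes at most 50 mm and 8.59 degrees, less where a joint would pass 70% of its speed; a pose out of reach is approached as far as the arm can. A call with a number of a shift or a turn outside -1 to 1 is refused whole. A call with a gripper value outside its range is refused whole. The fingers move at their own pace and stop on an object; FORCE is the grip in N (left out, the last holds). Time passes only in rows, so rows that repeat a pose let the fingers close. It gives the time, the measured TCP pose, the force, the opening and the grip force at its end, in the units of the state.
- get_state(): the state, without advancing time (a new reading comes with each control period).
- imaging.get_image(name): name is "scene" or "top" or "wrist"; returns the picture (420x560x3 uint8, red, green, blue); there is no depth.
- imaging.camera_params(name): a dict with "camera_matrix" (3x3 intrinsics, pixels), "cam_to_world" (4x4, takes a point from camera to world coordinates); the wrist camera has in their place "T_tool_cam" (4x4, takes a point from camera to tool coordinates, whose origin is the TCP and whose axes are the flange's). Camera axes: x right, y down, z forward; pixel columns grow to the right and rows downward; lengths in m; the calibration is good to about 2 mm. A picture is of the moment at which its call begins: read the wrist's pose just before it. camera_params takes no time and is no camera call.
- ticket.sign_off(): hands the job in; it is judged then, once.
The state is a dict: "clock": time; "qpos": joint angles; "qd": joint speeds; "effort": joint torques, N m; "position": TCP position; "ee_rot": TCP orientation; "contact_force": force on the tool from outside, world axes, zero at the start; "moment": the same for the moment, N m; "width": finger opening in m; "gripper_force": force on a finger pad.
Only numpy, scipy, OpenCV 4.12 (cv2) and the standard library are available. Lean on these libraries where they do the work, as an engineer would, in place of code of your own. Each camera call takes 0.05 s, during which the arm holds its last target. There are 200 camera calls.

## Working session

There is one attempt and no reset: what is moved stays moved. The work goes in short steps, Python scripts to look and compute and a shell command to move; the robot and the scene stay as the last step left them, time stands still between calls to the robot, and variables do not carry over. Pictures are saved under pics/ and viewed, at most 16 in all, crops included, and the job is handed in when it is done.

```bash
mkdir -p pics
cat > h.py <<'E'
import numpy as np, cv2
from rig import get_state, imaging
from scipy.spatial.transform import Rotation as R
def snap(n,f=None):
    s=get_state(); im=imaging.get_image(n)
    if f: cv2.imwrite('pics/'+f,im[:,:,::-1])
    p=imaging.camera_params(n); K=np.array(p['camera_matrix'])
    if n=='wrist':
        q=s['ee_rot']; T=np.eye(4); T[:3,:3]=R.from_quat([q[1],q[2],q[3],q[0]]).as_matrix(); T[:3,3]=s['position']
        M=T@np.array(p['T_tool_cam'])
    else: M=np.array(p['cam_to_world'])
    return im,K,M
def ray(K,M,u,z):
    d=M[:3,:3]@np.linalg.solve(K,[u[0],u[1],1]); o=M[:3,3]
    return o+d*(z-o[2])/d[2]
def proj(K,M,P):
    c=M[:3,:3].T@(np.array(P)-M[:3,3]); p=K@c; return p[:2]/p[2]
E
python3 - <<'E'
from h import *
for n in ['scene','top']:
    im,K,M=snap(n,n+'0.png'); print(n,K.tolist(),M.round(3).tolist())
s=get_state(); print(s)
E
```

```text
scene [[485.1778540230514, 0.0, 282.0243563437987], [0.0, 485.1778540230514, 212.53887859025878], [0.0, 0.0, 1.0]] [[0.728, 0.547, -0.414, 1.028], [0.686, -0.586, 0.432, -0.55], [-0.007, -0.598, -0.801, 1.062], [0.0, 0.0, 0.0, 1.0]]
top [[411.85255550716636, 0.0, 283.6179131817209], [0.0, 411.85255550716636, 208.62203767641776], [0.0, 0.0, 1.0]] [[-0.085, -0.976, 0.199, 0.321], [-0.996, 0.085, -0.011, -0.027], [-0.006, -0.199, -0.98, 1.115], [0.0, 0.0, 0.0, 1.0]]
{'clock': 0.1, 'qpos': array([ 1.15498827e+00,  2.76519906e-01,  1.50601488e+00, -8.49377950e-06,
        1.36072069e+00, -1.21024544e-01]), 'qd': array([ 0.00020839, -0.00125206, -0.00395075, -0.00020405, -0.00080455,
        0.00068716]), 'effort': array([ 1.70671035e-03, -4.17701590e+01, -2.46404243e+01, -2.12079868e-05,
        5.68117277e-03, -1.43109656e-05]), 'position': array([0.16689379, 0.54977432, 0.24952963]), 'ee_rot': array([-2.16490481e-04,  1.46857740e-01,  9.89157274e-01, -8.02742696e-04]), 'contact_force': array([0.24306019, 0.02682706, 0.60110676]), 'moment': array([-0.01072227,  0.01085663,  0.02840722]), 'gripper_force': 0.0, 'width': 0.08529142188202551}
```

View pics/scene0.png

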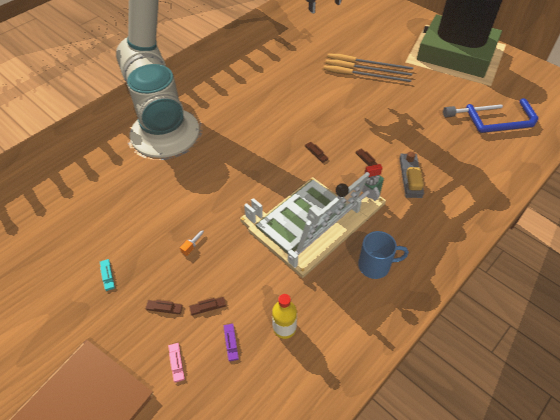

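View pics/top0.png

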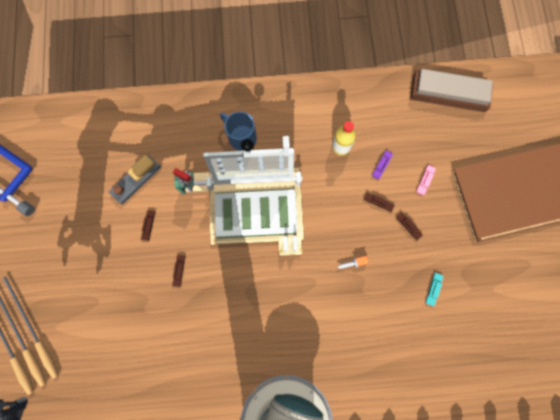

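```bash
cat > m.py <<'E'
from h import *
im,K,M=snap('top'); hsv=cv2.cvtColor(im,cv2.COLOR_RGB2HSV).astype(int); H,S,V=hsv[...,0],hsv[...,1],hsv[...,2]
def rep(name,mask,z,amin,amax):
    mask=cv2.morphologyEx(mask.astype(np.uint8),cv2.MORPH_CLOSE,np.ones((3,3)))
    cs,_=cv2.findContours(mask,cv2.RETR_EXTERNAL,cv2.CHAIN_APPROX_NONE)
    for c in cs:
        a=cv2.contourArea(c)
        if amin<a<amax:
            P=np.array([ray(K,M,u,z)[:2] for u in c[:,0,:]],np.float32)
            (x,y),(w,h),an=cv2.minAreaRect(P)
            if w<h: w,h=h,w; an+=90
            (u,v),_,_=cv2.minAreaRect(c)
            print(name,'px',round(u),round(v),'xy',round(x,3),round(y,3),'size',round(w,3),round(h,3),'ang',round((an+90)%180-90,1))
roi=np.zeros(H.shape,bool); roi[100:320,100:450]=1
rep('blank',roi&(V<90)&((H<12)|(H>165))&(S>70),0.012,100,900)
rep('nest',roi&(H>40)&(H<80)&(S>60)&(V<160),0.03,100,2000)
rep('orange',roi&(H<14)&(S>190)&(V>190),0.013,40,900)
rep('red',roi&((H<5)|(H>174))&(S>170)&(V>120),0.147,40,900)
rep('blue',roi&(H>98)&(H<120)&(S>90),0.09,200,3000)
rep('yellow',roi&(H>20)&(H<32)&(S>200)&(V>150),0.1,100,3000)
E
python3 m.py; python3 -c "
import cv2;i=cv2.imread('pics/top0.png')[120:290,130:320];cv2.imwrite('pics/c.png',cv2.resize(i,None,fx=4,fy=3.5))"
```

```text
blank px 148 224 xy 0.535 0.332 size 0.056 0.02 ang -13.8
nest px 227 214 xy 0.54 0.113 size 0.077 0.016 ang -3.2
nest px 265 212 xy 0.537 0.012 size 0.078 0.017 ang -1.3
red px 181 174 xy 0.626 0.205 size 0.039 0.013 ang 58.3
red px 348 126 xy 0.712 -0.216 size 0.024 0.02 ang -6.6
blue px 240 128 xy 0.755 0.058 size 0.107 0.072 ang 12.7
```

View pics/c.png

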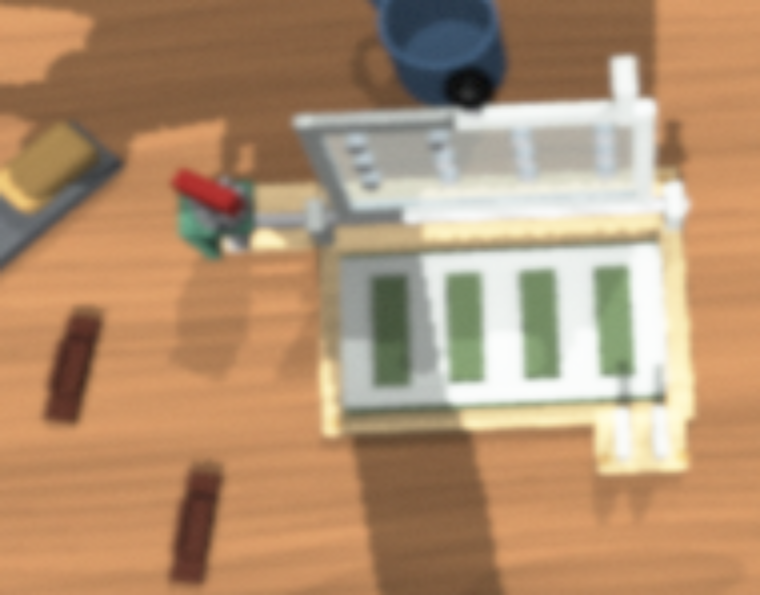

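Run:
```python
exec(open('m.py').read().split("roi=")[0])
for u,v in [(179,270),(379,201),(409,226),(148,225),(246,214),(284,210),(361,262),(345,265),(300,270),(150,250)]: print((u,v),hsv[v,u])
roi=np.zeros(H.shape,bool); roi[100:320,100:450]=1
roi[:,195:310]=0
rep('blank',roi&(V<125)&((H<14)|(H>165))&(S>70),0.012,100,900)
roi[:,195:310]=1
rep('nest',roi&(H>35)&(H<85)&(S>40)&(V<190),0.03,100,2000)
rep('orange',roi&(H<14)&(S>170)&(V>190),0.018,20,900)
rep('steel',roi&(S<60)&(V>120),0.015,20,400)
```

```text
(179, 270) [  7 138 100]
(379, 201) [  7 139  92]
(409, 226) [  8 145  74]
(148, 225) [  6 149  96]
(246, 214) [ 47  72 139]
(284, 210) [ 48  74 163]
(361, 262) [ 14 157 254]
(345, 265) [135   2 237]
(300, 270) [ 13 131 206]
(150, 250) [ 13 131 197]
blank px 178 270 xy 0.404 0.253 size 0.083 0.023 ang -11.2
blank px 409 225 xy 0.47 -0.373 size 0.084 0.028 ang 33.6
blank px 148 225 xy 0.533 0.333 size 0.083 0.025 ang -14.5
blank px 379 201 xy 0.544 -0.301 size 0.081 0.028 ang 59.6
nest px 228 214 xy 0.54 0.112 size 0.082 0.019 ang -3.2
nest px 264 212 xy 0.535 0.013 size 0.079 0.019 ang -4.3
nest px 246 213 xy 0.538 0.063 size 0.082 0.021 ang -1.4
nest px 283 211 xy 0.534 -0.037 size 0.081 0.021 ang -1.0
orange px 348 127 xy 0.763 -0.241 size 0.03 0.023 ang -6.6
steel px 290 412 xy 0.03 -0.011 size 0.094 0.03 ang 85.2
steel px 347 265 xy 0.377 -0.195 size 0.049 0.021 ang -70.9
steel px 129 186 xy 0.645 0.382 size 0.069 0.031 ang -5.7
steel px 340 147 xy 0.706 -0.213 size 0.052 0.03 ang 59.9
```

```bash
cat > w.py <<'E'
import sys
from h import *
# blanks near view: python3 w.py name z mode
name,z=sys.argv[1],float(sys.argv[2])
im,K,M=snap('wrist',name+'.png'); s=get_state()
hsv=cv2.cvtColor(im,cv2.COLOR_RGB2HSV).astype(int); H,S,V=hsv[...,0],hsv[...,1],hsv[...,2]
masks={'blank':(V<125)&((H<14)|(H>165))&(S>70),'nest':(H>35)&(H<85)&(S>40)&(V<190),'orange':(H<14)&(S>175)&(V>190)&0+((H>3)&(H<16)&(S>200)&(V>150)),'red':((H<5)|(H>174))&(S>170)&(V>100)}
mask=(masks[sys.argv[3]]>0).astype(np.uint8)
mask=cv2.morphologyEx(mask,cv2.MORPH_OPEN,np.ones((3,3)))
mask=cv2.morphologyEx(mask,cv2.MORPH_CLOSE,np.ones((7,7)))
q=s['ee_rot']; Y=R.from_quat([q[1],q[2],q[3],q[0]]).as_matrix()[:,1]
print('tcp',np.round(s['position'],4),'closing deg',round(np.degrees(np.arctan2(Y[1],Y[0])),1))
for c in cv2.findContours(mask,cv2.RETR_EXTERNAL,cv2.CHAIN_APPROX_NONE)[0]:
    if cv2.contourArea(c)<600: continue
    P=np.array([ray(K,M,u,z)[:2] for u in c[:,0,:]],np.float32)
    (x,y),(w,h),an=cv2.minAreaRect(P)
    if w<h: w,h=h,w; an+=90
    b=c[:,0,:]
    print('px',b.min(0),b.max(0),'xy',round(x,4),round(y,4),'size',round(w,4),round(h,4),'ang',round((an+90)%180-90,1))
E
python3 -m inch '[{"claw":0.1,"travel":[0.59,-0.74,0],"turn":0.03},{"claw":0.1,"travel":[0.59,-0.74,0],"turn":0.03},{"claw":0.1,"travel":[0.59,-0.74,0],"turn":0.03},{"claw":0.1,"travel":[0.59,-0.74,0],"turn":0.03},{"claw":0.1,"travel":[0.59,-0.74,0],"turn":0.03}]' 30
python3 -m inch '[{"claw":0.1,"travel":[0.595,-0.745,-0.5],"turn":0},{"claw":0.1,"travel":[0.595,-0.745,-0.5],"turn":0},{"claw":0.1,"travel":[0.595,-0.745,-0.5],"turn":0},{"claw":0.1,"travel":[0.595,-0.745,-0.5],"turn":0},{"claw":0.1,"travel":[0.595,-0.745,-0.5],"turn":0}]'
python3 -m inch '[{"claw":0.1,"travel":[0,0,0],"turn":0},{"claw":0.1,"travel":[0,0,0],"turn":0},{"claw":0.1,"travel":[0,0,0],"turn":0}]'
python3 w.py w1 0.012 blank
```

```text
clock: 0.7
position: [0.2874, 0.3987, 0.2503]
ee_rot: [0.001, 0.103, 0.995, -0.001]
contact_force: [-1.3, 0.8, 0.6]
width: 0.0467
gripper_force: 0.0
clock: 1.2
position: [0.4047, 0.2507, 0.1481]
ee_rot: [-0.001, 0.102, 0.995, -0.001]
contact_force: [-0.1, 0.8, -0.3]
width: 0.0467
gripper_force: 0.0
clock: 1.5
position: [0.4037, 0.2548, 0.1512]
ee_rot: [0.0, 0.099, 0.995, 0.001]
contact_force: [0.3, 0.1, 0.2]
width: 0.0473
gripper_force: 0.0
tcp [0.4037 0.2548 0.1512] closing deg 78.6
px [371 268] [398 315] xy 0.5126 0.3374 size 0.0539 0.0253 ang -6.6
px [264 153] [290 245] xy 0.4029 0.2548 size 0.0835 0.0219 ang -11.1
```

View pics/w1.png

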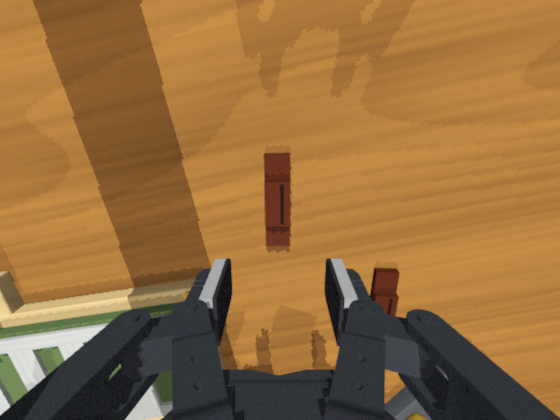

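```bash
python3 -m inch '[{"claw":0.1,"travel":[0,0,-0.2],"turn":0},{"claw":0.1,"travel":[0,0,-0.4],"turn":0},{"claw":0.1,"travel":[0,0,-0.55],"turn":0},{"claw":0.1,"travel":[0,0,-0.62],"turn":0},{"claw":0.1,"travel":[0,0,-0.62],"turn":0}]' 30
python3 -m inch '[{"claw":0.1,"travel":[0,0,0],"turn":0},{"claw":-0.9,"travel":[0,0,0],"turn":0},{"claw":-0.9,"travel":[0,0,0],"turn":0},{"claw":-0.9,"travel":[0,0,0],"turn":0},{"claw":-0.9,"travel":[0,0,0],"turn":0}]' 30
python3 -m inch '[{"claw":-0.9,"travel":[0,0,0],"turn":0},{"claw":-0.9,"travel":[0,0,0.2],"turn":0},{"claw":-0.9,"travel":[0,0,0.45],"turn":0},{"claw":-0.9,"travel":[0,0,0.7],"turn":0},{"claw":-0.9,"travel":[0,0,0.7],"turn":0}]' 30
```

```text
clock: 2.05
position: [0.4023, 0.2538, 0.0251]
ee_rot: [-0.002, 0.099, 0.995, -0.001]
contact_force: [-0.4, 0.2, 0.1]
width: 0.0469
gripper_force: 0.0
clock: 2.55
position: [0.405, 0.254, 0.0277]
ee_rot: [0.001, 0.1, 0.995, 0.001]
contact_force: [-1.3, 1.5, 8.0]
width: 0.0211
gripper_force: 30.4
clock: 3.05
position: [0.4084, 0.2551, 0.1735]
ee_rot: [0.007, 0.1, 0.995, 0.004]
contact_force: [0.4, 0.9, -0.8]
width: 0.0208
gripper_force: 29.7
```

```bash
python3 -m inch '[{"claw":-0.9,"travel":[0.67,-0.955,0],"turn":0.05},{"claw":-0.9,"travel":[0.67,-0.955,0],"turn":0.05},{"claw":-0.9,"travel":[0.67,-0.955,0],"turn":0.05},{"claw":-0.9,"travel":[0.67,-0.955,0],"turn":0.05},{"claw":-0.9,"travel":[0.67,-0.955,0],"turn":0.05}]' 
python3 -m inch '[{"claw":-0.9,"travel":[0,0,0],"turn":0},{"claw":-0.9,"travel":[0,0,0],"turn":0},{"claw":-0.9,"travel":[0,0,0],"turn":0},{"claw":-0.9,"travel":[0,0,0],"turn":0},{"claw":-0.9,"travel":[0,0,0],"turn":0}]'
python3 w.py w2 0.03 nest; python3 w.py w2 0.16 blank
```

```text
clock: 3.55
position: [0.5392, 0.0597, 0.1663]
ee_rot: [0.0, 0.022, 1.0, -0.0]
contact_force: [1.0, -0.2, 0.5]
width: 0.0209
gripper_force: 29.7
clock: 4.05
position: [0.5373, 0.0633, 0.1664]
ee_rot: [-0.0, 0.021, 1.0, 0.0]
contact_force: [-0.5, 0.2, -1.0]
width: 0.0209
gripper_force: 29.7
tcp [0.5375 0.0632 0.1665] closing deg 87.6
px [442 266] [517 345] xy 0.6483 0.256 size 0.0901 0.0712 ang 2.0
px [139 157] [178 252] xy 0.5364 -0.0393 size 0.0863 0.0247 ang -2.1
px [261 156] [291 184] xy 0.5085 0.0628 size 0.0253 0.0236 ang 87.6
px [200 156] [234 251] xy 0.5376 0.0111 size 0.0862 0.0253 ang -1.9
px [319 155] [352 251] xy 0.5413 0.112 size 0.0869 0.0253 ang -1.9
px [112 131] [377 137] xy 0.4781 0.0385 size 0.2141 0.004 ang 88.1
tcp [0.5377 0.063  0.1665] closing deg 87.6
px [255 186] [301 337] xy 0.5293 0.0636 size 0.0778 0.0211 ang -2.6
```

View pics/w2.png

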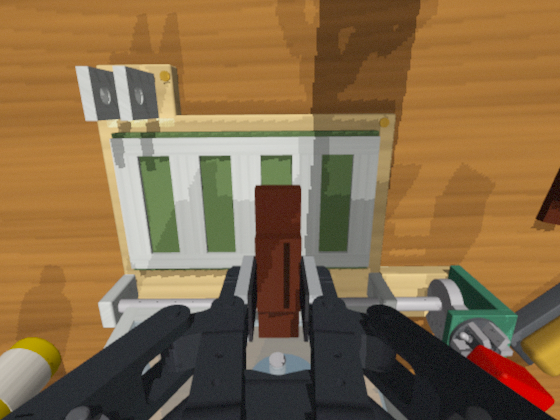

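Run:
```python
from h import *
im,K,M=snap('wrist'); print(get_state()['position'],M[:3,3])
for v in (186,337):
  for z in (.140,.145,.149): print(v,z,ray(K,M,(278,v),z))
```

```text
[0.53775441 0.06289808 0.16646161] [0.45867406 0.06657082 0.28999651]
186 0.14 [0.49551641 0.06488601 0.14      ]
186 0.145 [0.49428831 0.06494218 0.145     ]
186 0.149 [0.49330582 0.06498711 0.149     ]
337 0.14 [0.58515037 0.06111313 0.14      ]
337 0.145 [0.5809344  0.06129506 0.145     ]
337 0.149 [0.57756162 0.0614406  0.149     ]
```

```bash
python3 -m inch '[{"claw":-0.9,"travel":[0.018,-0.006,-0.2],"turn":0},{"claw":-0.9,"travel":[0.018,-0.006,-0.4],"turn":0},{"claw":-0.9,"travel":[0.018,-0.006,-0.48],"turn":0},{"claw":-0.9,"travel":[0.018,-0.006,-0.52],"turn":0},{"claw":-0.9,"travel":[0.018,-0.006,-0.54],"turn":0}]' 
python3 -m inch '[{"claw":-0.9,"travel":[0,0,0],"turn":0},{"claw":-0.9,"travel":[0,0,0],"turn":0},{"claw":-0.25,"travel":[0,0,0],"turn":0},{"claw":-0.25,"travel":[0,0,0],"turn":0},{"claw":-0.25,"travel":[0,0,0],"turn":0}]'
python3 -m inch '[{"claw":-0.25,"travel":[0,0,0.1],"turn":0},{"claw":-0.25,"travel":[0,0,0.3],"turn":0},{"claw":-0.25,"travel":[0,0,0.54],"turn":0},{"claw":-0.25,"travel":[0,0,0.54],"turn":0},{"claw":-0.25,"travel":[0,0,0.54],"turn":0}]'
python3 w.py w3 0.03 nest; python3 w.py w3 0.042 blank
```

```text
clock: 4.7
position: [0.5417, 0.0612, 0.0579]
ee_rot: [-0.0, 0.022, 1.0, 0.0]
contact_force: [0.1, 0.7, 0.4]
width: 0.0212
gripper_force: 29.8
clock: 5.2
position: [0.5424, 0.061, 0.059]
ee_rot: [0.001, 0.022, 1.0, 0.0]
contact_force: [-0.3, -0.1, -0.3]
width: 0.0318
gripper_force: 0.0
clock: 5.7
position: [0.5426, 0.061, 0.1679]
ee_rot: [0.002, 0.022, 1.0, 0.0]
contact_force: [-0.3, 0.5, 0.3]
width: 0.032
gripper_force: 0.0
tcp [0.5414 0.061  0.1663] closing deg 87.5
px [445 259] [520 339] xy 0.6482 0.2561 size 0.0909 0.0712 ang 2.6
px [202 149] [237 244] xy 0.5375 0.0112 size 0.0856 0.0253 ang -2.0
px [142 149] [181 245] xy 0.5358 -0.0392 size 0.0865 0.0248 ang -2.2
px [321 147] [354 244] xy 0.541 0.1121 size 0.087 0.025 ang -1.9
px [114 123] [380 130] xy 0.478 0.0386 size 0.2144 0.004 ang 88.0
tcp [0.5408 0.061  0.1654] closing deg 87.5
px [265 154] [291 251] xy 0.5394 0.0611 size 0.0836 0.0215 ang -2.0
```

View pics/w3.png

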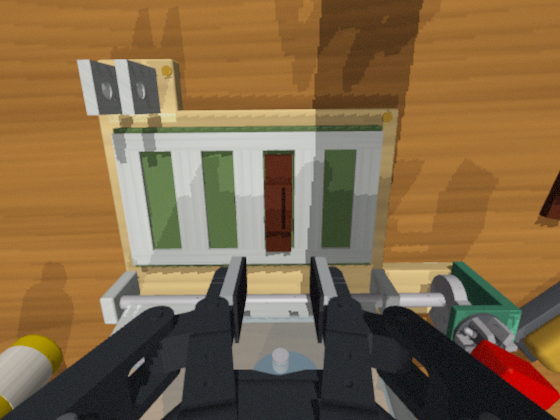

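```bash
python3 -m inch '[{"claw":0,"travel":[-0.02,0.68,0],"turn":-0.067},{"claw":0,"travel":[-0.02,0.68,0],"turn":-0.067},{"claw":0,"travel":[-0.02,0.68,0],"turn":-0.067},{"claw":0,"travel":[-0.02,0.68,0],"turn":-0.067}]' 
python3 -m inch '[{"claw":0,"travel":[-0.02,0.68,0],"turn":0},{"claw":0,"travel":[-0.02,0.68,0],"turn":0},{"claw":0,"travel":[-0.02,0.68,0],"turn":0},{"claw":0,"travel":[-0.02,0.68,0],"turn":0},{"claw":0,"travel":[-0.02,0.68,0],"turn":0}]' 
python3 -m inch '[{"claw":0,"travel":[0,0,0],"turn":0},{"claw":0,"travel":[0,0,0],"turn":0},{"claw":0,"travel":[0,0,0],"turn":0}]' 
python3 w.py w4 0.012 blank
```

```text
clock: 6.2
position: [0.5363, 0.2014, 0.1643]
ee_rot: [-0.002, 0.124, 0.992, 0.001]
contact_force: [-0.4, -1.1, 0.5]
width: 0.0427
gripper_force: 0.0
clock: 6.7
position: [0.5328, 0.3325, 0.1644]
ee_rot: [-0.001, 0.126, 0.992, -0.001]
contact_force: [0.0, -0.2, -0.5]
width: 0.0425
gripper_force: 0.0
clock: 7.0
position: [0.5339, 0.3317, 0.1663]
ee_rot: [-0.0, 0.127, 0.992, -0.0]
contact_force: [-0.6, 0.1, -0.9]
width: 0.0426
gripper_force: 0.0
tcp [0.5339 0.3319 0.1664] closing deg 75.4
px [  0 266] [ 26 323] xy 0.5691 0.042 size 0.0703 0.0263 ang -30.1
px [268 150] [292 238] xy 0.5331 0.3342 size 0.0837 0.0214 ang -13.9
```

```bash
python3 -m inch '[{"claw":0,"travel":[-0.005,0.011,-0.2],"turn":0},{"claw":0,"travel":[-0.005,0.011,-0.4],"turn":0},{"claw":0,"travel":[-0.005,0.011,-0.6],"turn":0},{"claw":0,"travel":[-0.005,0.011,-0.685],"turn":0},{"claw":0,"travel":[-0.005,0.011,-0.685],"turn":0}]' 30
python3 -m inch '[{"claw":0,"travel":[0,0,0],"turn":0},{"claw":-0.9,"travel":[0,0,0],"turn":0},{"claw":-0.9,"travel":[0,0,0],"turn":0},{"claw":-0.9,"travel":[0,0,0],"turn":0},{"claw":-0.9,"travel":[0,0,0],"turn":0}]' 30
python3 -m inch '[{"claw":-0.9,"travel":[0,0,0],"turn":0},{"claw":-0.9,"travel":[0,0,0.2],"turn":0},{"claw":-0.9,"travel":[0,0,0.45],"turn":0},{"claw":-0.9,"travel":[0,0,0.685],"turn":0},{"claw":-0.9,"travel":[0,0,0.685],"turn":0}]' 30
python3 -m inch '[{"claw":-0.9,"travel":[0.04,-1,0],"turn":0.067},{"claw":-0.9,"travel":[0.04,-1,0],"turn":0.067},{"claw":-0.9,"travel":[0.04,-1,0],"turn":0.067},{"claw":-0.9,"travel":[0.04,-1,0],"turn":0.067},{"claw":-0.9,"travel":[0.04,-1,0],"turn":0.067}]' 
python3 -m inch '[{"claw":-0.9,"travel":[0,-0.11,0],"turn":0},{"claw":-0.9,"travel":[0,-0.11,0],"turn":0},{"claw":-0.9,"travel":[0,-0.11,0],"turn":0},{"claw":-0.9,"travel":[0,-0.11,0],"turn":0},{"claw":-0.9,"travel":[0,-0.11,0],"turn":0}]'
cat > hold.py <<'E'
import subprocess,sys
exec(open('w.py').read().replace('600','1e9'))
p=get_state()['position']; zt=p[2]-0.0285+0.009
for c in cv2.findContours(mask,cv2.RETR_EXTERNAL,cv2.CHAIN_APPROX_NONE)[0]:
    if cv2.contourArea(c)<3000: continue
    b=c[:,0,:]; u=(b[:,0].min()+b[:,0].max())/2
    a=ray(K,M,(u,b[:,1].min()),zt); e=ray(K,M,(u,b[:,1].max()),zt); print('held ends',a.round(4),e.round(4),'mid',((a+e)/2).round(4))
E
python3 hold.py w5 0.1 blank
```

```text
clock: 7.55
position: [0.5307, 0.3336, 0.0264]
ee_rot: [-0.003, 0.127, 0.992, -0.002]
contact_force: [-0.6, -0.2, 1.0]
width: 0.0425
gripper_force: 0.0
clock: 8.05
position: [0.534, 0.3358, 0.0313]
ee_rot: [0.002, 0.127, 0.992, 0.001]
contact_force: [0.7, -1.2, 5.7]
width: 0.0209
gripper_force: 29.9
clock: 8.55
position: [0.5366, 0.3373, 0.1745]
ee_rot: [0.007, 0.127, 0.992, 0.004]
contact_force: [0.9, 0.4, -0.2]
width: 0.021
gripper_force: 29.6
clock: 9.05
position: [0.5402, 0.1297, 0.166]
ee_rot: [-0.001, 0.024, 1.0, -0.002]
contact_force: [0.0, 1.7, -0.7]
width: 0.0204
gripper_force: 29.7
clock: 9.55
position: [0.5406, 0.1144, 0.1662]
ee_rot: [-0.0, 0.021, 1.0, 0.0]
contact_force: [-0.4, -0.7, -0.7]
width: 0.0208
gripper_force: 29.7
tcp [0.5406 0.1143 0.1663] closing deg 87.6
held ends [0.4971 0.1163 0.1468] [0.5801 0.1128 0.1468] mid [0.5386 0.1146 0.1468]
```

```bash
python3 -m inch '[{"claw":-0.9,"travel":[0.011,-0.012,-0.2],"turn":0},{"claw":-0.9,"travel":[0.011,-0.012,-0.4],"turn":0},{"claw":-0.9,"travel":[0.011,-0.012,-0.48],"turn":0},{"claw":-0.9,"travel":[0.011,-0.012,-0.51],"turn":0},{"claw":-0.9,"travel":[0.011,-0.012,-0.53],"turn":0}]' 
python3 -m inch '[{"claw":-0.9,"travel":[0,0,0],"turn":0},{"claw":-0.9,"travel":[0,0,0],"turn":0},{"claw":-0.25,"travel":[0,0,0],"turn":0},{"claw":-0.25,"travel":[0,0,0],"turn":0},{"claw":-0.25,"travel":[0,0,0],"turn":0}]'
python3 -m inch '[{"claw":-0.25,"travel":[0,0,0.1],"turn":0},{"claw":-0.25,"travel":[0,0,0.3],"turn":0},{"claw":-0.25,"travel":[0,0,0.53],"turn":0},{"claw":-0.25,"travel":[0,0,0.53],"turn":0},{"claw":-0.25,"travel":[0,0,0.53],"turn":0}]'
python3 w.py w6 0.042 blank
```

```text
clock: 10.1
position: [0.542, 0.1113, 0.0612]
ee_rot: [-0.001, 0.021, 1.0, 0.0]
contact_force: [-9.4, -0.5, 28.4]
width: 0.0203
gripper_force: 32.6
clock: 10.6
position: [0.544, 0.1109, 0.0608]
ee_rot: [0.001, 0.022, 1.0, 0.0]
contact_force: [-0.4, -0.8, 0.0]
width: 0.0319
gripper_force: 0.0
clock: 11.1
position: [0.544, 0.1108, 0.1677]
ee_rot: [0.002, 0.022, 1.0, 0.0]
contact_force: [-0.1, 0.6, -0.5]
width: 0.0317
gripper_force: 0.0
tcp [0.5428 0.1108 0.1662] closing deg 87.5
px [265 153] [291 248] xy 0.541 0.1112 size 0.0822 0.0212 ang -1.9
px [202 153] [234 249] xy 0.5393 0.0615 size 0.0831 0.0237 ang -2.4
```

```bash
python3 -c "
import cv2;i=cv2.imread('pics/w6.png')[100:300,100:400];cv2.imwrite('pics/c6.png',cv2.resize(i,None,fx=2.6,fy=2.6,interpolation=cv2.INTER_CUBIC))"
```

```text
(no output)
```

View pics/c6.png

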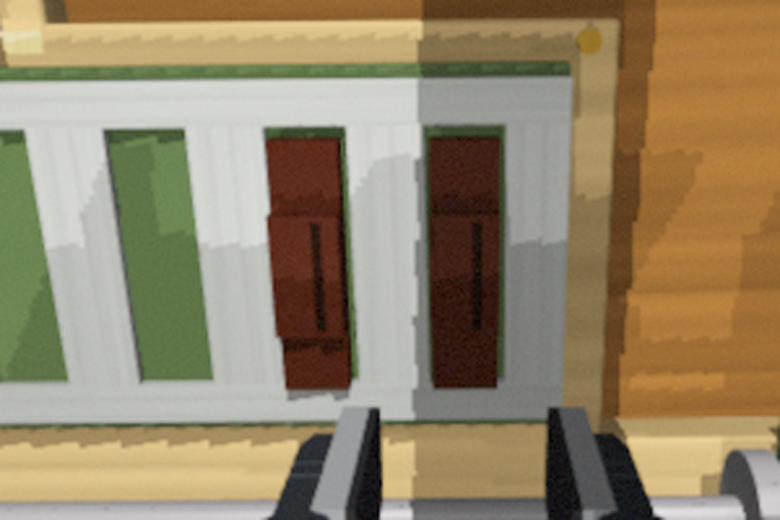

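```bash
python3 -m inch '[{"claw":0,"travel":[0,-0.7,0],"turn":0.2},{"claw":0,"travel":[0,-0.7,0],"turn":0.2},{"claw":0,"travel":[0,-0.7,0],"turn":0.2},{"claw":0,"travel":[0,-0.7,0],"turn":0.2},{"claw":0,"travel":[0,-0.7,0],"turn":0.2}]' 
python3 -m inch '[{"claw":0,"travel":[0,-0.7,0],"turn":0.145},{"claw":0,"travel":[0,-0.7,0],"turn":0.145},{"claw":0,"travel":[0,-0.7,0],"turn":0.145},{"claw":0,"travel":[0,-0.7,0],"turn":0.145},{"claw":0,"travel":[0,-0.7,0],"turn":0.145}]' 
python3 -m inch '[{"claw":0,"travel":[0.01,-0.66,0],"turn":0},{"claw":0,"travel":[0.01,-0.66,0],"turn":0},{"claw":0,"travel":[0.01,-0.66,0],"turn":0},{"claw":0,"travel":[0.01,-0.66,0],"turn":0},{"claw":0,"travel":[0.01,-0.66,0],"turn":0}]' 
python3 -m inch '[{"claw":0,"travel":[0,0,0],"turn":0},{"claw":0,"travel":[0,0,0],"turn":0},{"claw":0,"travel":[0,0,0],"turn":0}]' 
python3 w.py w7 0.012 blank
```

```text
clock: 11.65
position: [0.5418, -0.031, 0.1642]
ee_rot: [-0.002, -0.289, 0.957, 0.001]
contact_force: [0.1, 0.4, 0.4]
width: 0.0429
gripper_force: 0.0
clock: 12.15
position: [0.5551, -0.0907, 0.152]
ee_rot: [-0.029, -0.458, 0.888, -0.038]
contact_force: [-0.2, -0.2, -1.1]
width: 0.0423
gripper_force: 0.0
clock: 12.65
position: [0.5671, -0.186, 0.1423]
ee_rot: [-0.049, -0.426, 0.901, -0.07]
contact_force: [0.6, -0.2, -0.5]
width: 0.0426
gripper_force: 0.0
clock: 12.95
position: [0.5673, -0.1847, 0.1431]
ee_rot: [-0.049, -0.426, 0.9, -0.071]
contact_force: [0.5, -0.3, 0.1]
width: 0.0426
gripper_force: 0.0
tcp [ 0.5673 -0.1847  0.143 ] closing deg 141.1
px [204  46] [246 153] xy 0.5451 -0.3023 size 0.0833 0.0257 ang 59.7
px [33 14] [125  36] xy 0.5989 -0.427 size 0.0821 0.0081 ang -30.7
px [209   0] [242  24] xy 0.5 -0.3532 size 0.0253 0.0178 ang -48.2
```

```bash
python3 -c "
from rig import get_state;print(get_state()['qpos'].round(3))"
```

```text
[-0.333  0.38   1.642 -0.19   1.097 -2.704]
```

```bash
python3 -m inch '[{"claw":0,"travel":[0,0,0],"turn":-0.235},{"claw":0,"travel":[0,0,0],"turn":-0.235},{"claw":0,"travel":[0,0,0],"turn":-0.235},{"claw":0,"travel":[0,0,0],"turn":-0.235},{"claw":0,"travel":[0,0,0],"turn":-0.235}]' 
python3 -m inch '[{"claw":0,"travel":[0,0,0],"turn":-0.235},{"claw":0,"travel":[0,0,0],"turn":-0.235},{"claw":0,"travel":[0,0,0],"turn":-0.235},{"claw":0,"travel":[0,0,0],"turn":-0.235},{"claw":0,"travel":[0,0,0],"turn":-0.235}]' 
python3 -m inch '[{"claw":0,"travel":[0,0,0],"turn":-0.235},{"claw":0,"travel":[0,0,0],"turn":-0.235},{"claw":0,"travel":[0,0,0],"turn":-0.235},{"claw":0,"travel":[0,0,0],"turn":-0.235},{"claw":0,"travel":[0,0,0],"turn":-0.235}]' 
python3 -m inch '[{"claw":0,"travel":[0,0,0],"turn":-0.235},{"claw":0,"travel":[0,0,0],"turn":-0.235},{"claw":0,"travel":[0,0,0],"turn":-0.235},{"claw":0,"travel":[0,0,0],"turn":-0.235},{"claw":0,"travel":[0,0,0],"turn":-0.235}]' 
python3 -m inch '[{"claw":0,"travel":[0,0,0],"turn":0},{"claw":0,"travel":[0,0,0],"turn":0},{"claw":0,"travel":[0,0,0],"turn":0}]' 
python3 w.py w8 0.012 blank
```

```text
clock: 13.5
position: [0.5676, -0.1846, 0.1429]
ee_rot: [-0.071, -0.07, 0.994, -0.048]
contact_force: [-0.3, -0.5, -0.7]
width: 0.0429
gripper_force: 0.0
clock: 14.0
position: [0.5676, -0.1848, 0.1429]
ee_rot: [-0.084, 0.293, 0.952, -0.019]
contact_force: [0.5, -0.0, 0.1]
width: 0.0427
gripper_force: 0.0
clock: 14.5
position: [0.5676, -0.1849, 0.1429]
ee_rot: [-0.085, 0.617, 0.782, 0.012]
contact_force: [-0.7, -0.2, 0.3]
width: 0.0428
gripper_force: 0.0
clock: 15.0
position: [0.5674, -0.185, 0.1429]
ee_rot: [-0.075, 0.858, 0.507, 0.042]
contact_force: [-0.5, 0.2, 0.4]
width: 0.0429
gripper_force: 0.0
clock: 15.3
position: [0.5677, -0.1851, 0.1429]
ee_rot: [-0.075, 0.856, 0.51, 0.042]
contact_force: [0.2, -0.2, 0.5]
width: 0.0425
gripper_force: 0.0
tcp [ 0.5677 -0.1851  0.1429] closing deg -28.1
px [315 306] [335 369] xy 0.5491 -0.2905 size 0.0627 0.0178 ang 59.6
```

```bash
cat > t.py <<'E'
from h import *
s=get_state(); q=s['ee_rot']; m=R.from_quat([q[1],q[2],q[3],q[0]]).as_matrix()
print('p',s['position'].round(4),'q',s['qpos'].round(3),'tilt',m[:2,2].round(4),'closing',np.degrees(np.arctan2(m[1,1],m[0,1])).round(1),'clk',s['clock'])
E
python3 t.py
python3 -m inch '[{"claw":0,"travel":[-0.4,0,0.4],"turn":-0.2},{"claw":0,"travel":[-0.5,0,0.4],"turn":-0.2},{"claw":0,"travel":[-0.5,0,0.4],"turn":-0.2},{"claw":0,"travel":[-0.5,0,0.4],"turn":-0.2},{"claw":0,"travel":[-0.5,0,0.4],"turn":-0.2}]' 
python3 t.py
python3 -m inch '[{"claw":0,"travel":[0,0,0],"turn":-0.235},{"claw":0,"travel":[0,0,0],"turn":-0.235},{"claw":0,"travel":[0,0,0],"turn":-0.235},{"claw":0,"travel":[0,0,0],"turn":-0.235},{"claw":0,"travel":[0,0,0],"turn":-0.235}]' 
python3 -m inch '[{"claw":0,"travel":[0,0,0],"turn":-0.235},{"claw":0,"travel":[0,0,0],"turn":-0.235},{"claw":0,"travel":[0,0,0],"turn":-0.235},{"claw":0,"travel":[0,0,0],"turn":-0.235},{"claw":0,"travel":[0,0,0],"turn":-0.235}]' 
python3 t.py
```

```text
p [ 0.5677 -0.1851  0.1429] q [-0.517  0.42   1.576  0.155  1.24  -0.079] tilt [-0.0046  0.171 ] closing -28.1 clk 15.35
clock: 15.85
position: [0.4668, -0.1851, 0.2239]
ee_rot: [-0.058, 0.972, 0.219, 0.064]
contact_force: [-0.4, -0.5, -0.4]
width: 0.0427
gripper_force: 0.0
p [ 0.4668 -0.1851  0.2239] q [-0.636  0.172  1.727  0.181  1.251  0.433] tilt [0.0987 0.1398] closing -64.2 clk 15.85
clock: 16.35
position: [0.4679, -0.1851, 0.2221]
ee_rot: [-0.032, 0.985, -0.147, 0.079]
contact_force: [-0.9, 0.0, 0.0]
width: 0.0425
gripper_force: 0.0
clock: 16.85
position: [0.4679, -0.1849, 0.2222]
ee_rot: [-0.0, 0.866, -0.493, 0.085]
contact_force: [0.2, -0.2, 0.3]
width: 0.043
gripper_force: 0.0
p [ 0.4679 -0.1849  0.2222] q [-5.150e-01  1.020e-01  1.817e+00  1.000e-03  1.052e+00  2.090e+00] tilt [ 0.1481 -0.0832] closing -148.9 clk 16.85
```

```bash
python3 -m inch '[{"claw":0,"travel":[0,0,0.3],"turn":0.22},{"claw":0,"travel":[0,0,0.5],"turn":0.22},{"claw":0,"travel":[0,0,0.6],"turn":0.22},{"claw":0,"travel":[0,0,0.6],"turn":0.22},{"claw":0,"travel":[0,0,0.6],"turn":0.22}]' 
python3 -m inch '[{"claw":0,"travel":[0.3,-0.16,0],"turn":0.22},{"claw":0,"travel":[0.3,-0.16,0],"turn":0.22},{"claw":0,"travel":[0.3,-0.16,0],"turn":0.22},{"claw":0,"travel":[0.3,-0.16,0],"turn":0.22},{"claw":0,"travel":[0.3,-0.16,0],"turn":0.22}]' 
python3 -m inch '[{"claw":0,"travel":[0.3,-0.16,0],"turn":0.22},{"claw":0,"travel":[0.3,-0.16,0],"turn":0.22},{"claw":0,"travel":[0.3,-0.16,0],"turn":0.22},{"claw":0,"travel":[0.3,-0.16,0],"turn":0.22},{"claw":0,"travel":[0.3,-0.16,0],"turn":0.22}]' 
python3 -m inch '[{"claw":0,"travel":[0.3,-0.16,0],"turn":0.22},{"claw":0,"travel":[0.3,-0.16,0],"turn":0.22},{"claw":0,"travel":[0.3,-0.16,0],"turn":0.22},{"claw":0,"travel":[0.3,-0.16,0],"turn":0.22},{"claw":0,"travel":[0.3,-0.16,0],"turn":0.22}]' 
python3 -m inch '[{"claw":0,"travel":[0,0,0],"turn":0.12},{"claw":0,"travel":[0,0,0],"turn":0.12},{"claw":0,"travel":[0,0,0],"turn":0.12},{"claw":0,"travel":[0,0,0],"turn":0.12}]' 
python3 t.py
```

```text
clock: 17.35
position: [0.4684, -0.1856, 0.3435]
ee_rot: [-0.03, 0.983, -0.165, 0.081]
contact_force: [-0.5, -0.3, -1.2]
width: 0.0425
gripper_force: 0.0
clock: 17.85
position: [0.5284, -0.2176, 0.3415]
ee_rot: [-0.056, 0.98, 0.178, 0.065]
contact_force: [0.5, -0.2, 0.0]
width: 0.043
gripper_force: 0.0
clock: 18.35
position: [0.5886, -0.2494, 0.341]
ee_rot: [-0.076, 0.862, 0.499, 0.042]
contact_force: [0.1, 1.0, -0.0]
width: 0.0427
gripper_force: 0.0
clock: 18.85
position: [0.6488, -0.281, 0.3407]
ee_rot: [-0.086, 0.642, 0.762, 0.015]
contact_force: [-0.5, -0.1, 0.6]
width: 0.0425
gripper_force: 0.0
clock: 19.25
position: [0.6486, -0.2805, 0.3413]
ee_rot: [-0.087, 0.49, 0.867, -0.001]
contact_force: [-0.0, -0.4, 0.2]
width: 0.0427
gripper_force: 0.0
p [ 0.6486 -0.2805  0.3413] q [-0.507  0.566  0.831  0.     1.919 -1.049] tilt [-0.1513  0.084 ] closing 31.5 clk 19.25
```

```bash
python3 -m inch '[{"claw":0,"travel":[0.4,-0.22,0],"turn":0},{"claw":0,"travel":[0.4,-0.22,0],"turn":0},{"claw":0,"travel":[0.4,-0.22,0],"turn":0},{"claw":0,"travel":[0.4,-0.22,0],"turn":0}]' >/dev/null
python3 t.py
python3 -m inch '[{"claw":0,"travel":[0.17,-0.1,0],"turn":0},{"claw":0,"travel":[0.17,-0.1,0],"turn":0}]' >/dev/null
python3 t.py
python3 -m inch '[{"claw":0,"travel":[0.09,-0.05,0],"turn":0},{"claw":0,"travel":[0.09,-0.05,0],"turn":0}]' >/dev/null
python3 t.py
```

```text
p [ 0.7288 -0.326   0.3381] q [-0.508  0.776  0.435  0.     2.108 -1.046] tilt [-0.1542  0.086 ] closing 31.2 clk 19.65
p [ 0.7564 -0.3433  0.3291] q [-0.51   0.883  0.229  0.     2.213 -1.048] tilt [-0.1593  0.0892] closing 31.3 clk 19.85
p [ 0.7626 -0.3474  0.3345] q [-5.110e-01  8.790e-01  2.210e-01  1.000e-03  2.194e+00 -1.049e+00] tilt [-0.1317  0.0748] closing 31.1 clk 20.05
```

```bash
python3 -m inch '[{"claw":0,"travel":[0.2,-0.11,0],"turn":0},{"claw":0,"travel":[0.2,-0.11,0],"turn":0},{"claw":0,"travel":[0.2,-0.11,0],"turn":0}]' >/dev/null
python3 t.py
python3 -m inch '[{"claw":0,"travel":[0.07,-0.04,0],"turn":0},{"claw":0,"travel":[0.07,-0.04,0],"turn":0},{"claw":0,"travel":[0.07,-0.04,0],"turn":0}]' >/dev/null
python3 t.py
```

```text
p [ 0.7765 -0.3571  0.3188] q [-0.513  0.895  0.221  0.003  2.155 -1.05 ] tilt [-0.1106  0.0653] closing 31.0 clk 20.35
p [ 0.7822 -0.3614  0.3104] q [-0.515  0.904  0.221  0.004  2.139 -1.051] tilt [-0.1045  0.0627] closing 31.0 clk 20.65
```

```bash
python3 -m inch '[{"claw":0,"travel":[0.2,-0.11,0.2],"turn":0},{"claw":0,"travel":[0.2,-0.11,0.2],"turn":0},{"claw":0,"travel":[0.2,-0.11,0.2],"turn":0}]' >/dev/null
python3 t.py
python3 -m inch '[{"claw":0,"travel":[0,0,0.2],"turn":0},{"claw":0,"travel":[0,0,0.2],"turn":0},{"claw":0,"travel":[0,0,0.2],"turn":0}]' >/dev/null
python3 t.py
```

```text
p [ 0.7839 -0.3656  0.3269] q [-0.519  0.884  0.22   0.007  2.119 -1.053] tilt [-0.0682  0.0458] closing 30.9 clk 20.95
p [ 0.771  -0.3592  0.3571] q [-0.521  0.849  0.221  0.008  2.14  -1.054] tilt [-0.056   0.0402] closing 30.9 clk 21.25
```

```bash
python3 -m inch '[{"claw":0,"travel":[0.2,-0.09,0.2],"turn":0},{"claw":0,"travel":[0.2,-0.09,0.2],"turn":0},{"claw":0,"travel":[0.2,-0.09,0.2],"turn":0}]' >/dev/null
python3 t.py
python3 -m inch '[{"claw":0,"travel":[0.1,-0.05,0.1],"turn":0},{"claw":0,"travel":[0.1,-0.05,0.1],"turn":0},{"claw":0,"travel":[0.1,-0.05,0.1],"turn":0}]' >/dev/null
python3 t.py
```

```text
p [ 0.775  -0.3602  0.3695] q [-0.521  0.835  0.22   0.012  2.119 -1.052] tilt [-0.023   0.0252] closing 30.8 clk 21.55
p [ 0.7767 -0.3617  0.3755] q [-0.522  0.827  0.221  0.014  2.108 -1.052] tilt [-0.0065  0.0176] closing 30.8 clk 21.85
```

```bash
python3 -m inch '[{"claw":0,"travel":[0.08,-0.04,0.08],"turn":0},{"claw":0,"travel":[0.08,-0.04,0.08],"turn":0},{"claw":0,"travel":[0.08,-0.04,0.08],"turn":0}]' >/dev/null
python3 t.py
python3 -m inch '[{"claw":0,"travel":[-0.4,0.2,0],"turn":0},{"claw":0,"travel":[-0.4,0.2,0],"turn":0},{"claw":0,"travel":[-0.4,0.2,0],"turn":0}]' >/dev/null
python3 t.py
```

```text
p [ 0.7781 -0.3628  0.3806] q [-0.523  0.821  0.221  0.016  2.098 -1.052] tilt [0.0075 0.0112] closing 30.8 clk 22.15
p [ 0.6919 -0.3189  0.3771] q [-0.529  0.573  0.722  0.014  1.86  -1.063] tilt [-0.0049  0.0184] closing 30.8 clk 22.45
```

```bash
python3 -m inch '[{"claw":0,"travel":[-0.74,0.09,0],"turn":-0.17},{"claw":0,"travel":[-0.74,0.09,0],"turn":-0.17},{"claw":0,"travel":[-0.74,0.09,0],"turn":-0.17},{"claw":0,"travel":[-0.74,0.09,-0.2],"turn":-0.17},{"claw":0,"travel":[-0.74,0.09,-0.2],"turn":-0.17}]' >/dev/null
python3 -m inch '[{"claw":0,"travel":[0,0,-0.2],"turn":-0.17},{"claw":0,"travel":[0,0,-0.4],"turn":-0.17},{"claw":0,"travel":[0,0,-0.6],"turn":-0.17},{"claw":0,"travel":[0,0,-0.8],"turn":-0.17},{"claw":0,"travel":[0,0,-0.86],"turn":-0.17}]' >/dev/null
python3 -m inch '[{"claw":0,"travel":[0,0,0],"turn":0},{"claw":0,"travel":[0,0,0],"turn":0},{"claw":0,"travel":[0,0,0],"turn":0}]' >/dev/null
python3 t.py
python3 w.py w9 0.012 blank
```

```text
p [ 0.5519 -0.3058  0.1707] q [-0.62   0.401  1.517  0.008  1.207 -0.094] tilt [ 0.0174 -0.0032] closing -30.3 clk 23.75
tcp [ 0.5516 -0.3057  0.1706] closing deg -30.4
px [230 253] [267 324] xy 0.4748 -0.3738 size 0.0861 0.0244 ang 38.2
px [255 154] [278 239] xy 0.5456 -0.302 size 0.0822 0.0218 ang 59.7
```

```bash
python3 -m inch '[{"claw":0,"travel":[-0.03,0.018,-0.2],"turn":0},{"claw":0,"travel":[-0.03,0.018,-0.4],"turn":0},{"claw":0,"travel":[-0.03,0.018,-0.6],"turn":0},{"claw":0,"travel":[-0.03,0.018,-0.7],"turn":0},{"claw":0,"travel":[-0.03,0.018,-0.7],"turn":0}]' 30
python3 -m inch '[{"claw":0,"travel":[0,0,0],"turn":0},{"claw":-0.9,"travel":[0,0,0],"turn":0},{"claw":-0.9,"travel":[0,0,0],"turn":0},{"claw":-0.9,"travel":[0,0,0],"turn":0},{"claw":-0.9,"travel":[0,0,0],"turn":0}]' 30
python3 -m inch '[{"claw":-0.9,"travel":[0,0,0],"turn":0},{"claw":-0.9,"travel":[0,0,0.2],"turn":0},{"claw":-0.9,"travel":[0,0,0.45],"turn":0},{"claw":-0.9,"travel":[0,0,0.68],"turn":0},{"claw":-0.9,"travel":[0,0,0.68],"turn":0}]' 30
python3 -m inch '[{"claw":-0.9,"travel":[-0.02,0.66,0],"turn":-0.2},{"claw":-0.9,"travel":[-0.02,0.66,0],"turn":-0.2},{"claw":-0.9,"travel":[-0.02,0.66,0],"turn":-0.2},{"claw":-0.9,"travel":[-0.02,0.66,0],"turn":-0.2},{"claw":-0.9,"travel":[-0.02,0.66,0],"turn":-0.2}]' >/dev/null
python3 -m inch '[{"claw":-0.9,"travel":[-0.02,0.65,0],"turn":-0.142},{"claw":-0.9,"travel":[-0.02,0.65,0],"turn":-0.142},{"claw":-0.9,"travel":[-0.02,0.65,0],"turn":-0.142},{"claw":-0.9,"travel":[-0.02,0.65,0],"turn":-0.142},{"claw":-0.9,"travel":[-0.02,0.65,0],"turn":-0.142}]' >/dev/null
python3 -m inch '[{"claw":-0.9,"travel":[0,0,0],"turn":0},{"claw":-0.9,"travel":[0,0,0],"turn":0},{"claw":-0.9,"travel":[0,0,0],"turn":0}]' 
python3 t.py
python3 hold.py w10 0.1 blank
```

```text
clock: 24.3
position: [0.5429, -0.3003, 0.0263]
ee_rot: [0.001, 0.868, 0.497, 0.005]
contact_force: [-0.2, -0.0, 1.1]
width: 0.0427
gripper_force: 0.0
clock: 24.8
position: [0.5457, -0.3022, 0.0306]
ee_rot: [0.006, 0.868, 0.497, 0.007]
contact_force: [-0.2, -0.4, 7.2]
width: 0.021
gripper_force: 29.8
clock: 25.3
position: [0.548, -0.3037, 0.1726]
ee_rot: [0.011, 0.868, 0.497, 0.009]
contact_force: [1.2, -0.5, -0.5]
width: 0.0209
gripper_force: 29.7
clock: 26.6
position: [0.5362, -0.0403, 0.164]
ee_rot: [0.006, 1.0, -0.018, 0.003]
contact_force: [0.4, -0.9, -0.1]
width: 0.0206
gripper_force: 29.7
p [ 0.5362 -0.0403  0.164 ] q [-0.197  0.281  1.725 -0.012  1.127  1.414] tilt [ 0.006  -0.0121] closing -92.0 clk 26.6
tcp [ 0.5362 -0.0401  0.164 ] closing deg -92.0
held ends [ 0.5794 -0.042   0.1445] [ 0.5033 -0.0393  0.1445] mid [ 0.5414 -0.0407  0.1445]
```

View pics/w10.png

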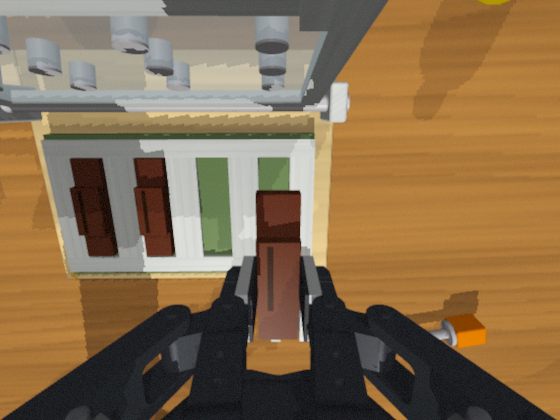

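```bash
python3 -m inch '[{"claw":-0.9,"travel":[0,0,0],"turn":0.23},{"claw":-0.9,"travel":[0,0,0],"turn":0.23},{"claw":-0.9,"travel":[0,0,0],"turn":0.23},{"claw":-0.9,"travel":[0,0,0],"turn":0.23},{"claw":-0.9,"travel":[0,0,0],"turn":0.23}]' >/dev/null
python3 -m inch '[{"claw":-0.9,"travel":[0,0,0],"turn":0.23},{"claw":-0.9,"travel":[0,0,0],"turn":0.23},{"claw":-0.9,"travel":[0,0,0],"turn":0.23},{"claw":-0.9,"travel":[0,0,0],"turn":0.23},{"claw":-0.9,"travel":[0,0,0],"turn":0.23}]' >/dev/null
python3 -m inch '[{"claw":-0.9,"travel":[0,0,0],"turn":0.23},{"claw":-0.9,"travel":[0,0,0],"turn":0.23},{"claw":-0.9,"travel":[0,0,0],"turn":0.23},{"claw":-0.9,"travel":[0,0,0],"turn":0.23},{"claw":-0.9,"travel":[0,0,0],"turn":0.23}]' >/dev/null
python3 -m inch '[{"claw":-0.9,"travel":[0,0,0],"turn":0.23},{"claw":-0.9,"travel":[0,0,0],"turn":0.23},{"claw":-0.9,"travel":[0,0,0],"turn":0.23},{"claw":-0.9,"travel":[0,0,0],"turn":0.23},{"claw":-0.9,"travel":[0,0,0],"turn":0.23}]' >/dev/null
python3 -m inch '[{"claw":-0.9,"travel":[0,0,0],"turn":0.08},{"claw":-0.9,"travel":[0,0,0],"turn":0.08},{"claw":-0.9,"travel":[0,0,0],"turn":0.08},{"claw":-0.9,"travel":[0,0,0],"turn":0.08},{"claw":-0.9,"travel":[0,0,0],"turn":0.08}]' >/dev/null
python3 t.py
python3 hold.py w11 0.1 blank;python3 w.py w11 0.03 nest
```

```text
p [ 0.5361 -0.0394  0.164 ] q [-0.21   0.287  1.716  0.011  1.147 -1.749] tilt [-0.0062  0.012 ] closing 87.9 clk 29.15
tcp [ 0.5362 -0.0393  0.1641] closing deg 87.9
held ends [ 0.4946 -0.0376  0.1446] [ 0.5786 -0.0406  0.1446] mid [ 0.5366 -0.0391  0.1446]
tcp [ 0.5361 -0.0392  0.1641] closing deg 88.0
px [320 154] [354 250] xy 0.5377 0.0123 size 0.086 0.0253 ang -1.9
px [262 154] [292 189] xy 0.5075 -0.0375 size 0.0294 0.025 ang -2.1
px [237 130] [503 134] xy 0.4781 0.0386 size 0.214 0.0031 ang 87.9
```

```bash
python3 -m inch '[{"claw":-0.9,"travel":[-0.001,0.003,-0.2],"turn":0},{"claw":-0.9,"travel":[-0.001,0.003,-0.4],"turn":0},{"claw":-0.9,"travel":[-0.001,0.003,-0.47],"turn":0},{"claw":-0.9,"travel":[-0.001,0.003,-0.5],"turn":0},{"claw":-0.9,"travel":[-0.001,0.003,-0.515],"turn":0}]' 
python3 -m inch '[{"claw":-0.9,"travel":[0,0,0],"turn":0},{"claw":-0.9,"travel":[0,0,0],"turn":0},{"claw":-0.25,"travel":[0,0,0],"turn":0},{"claw":-0.25,"travel":[0,0,0],"turn":0},{"claw":-0.25,"travel":[0,0,0],"turn":0}]'
python3 -m inch '[{"claw":-0.25,"travel":[0,0,0.1],"turn":0},{"claw":-0.25,"travel":[0,0,0.3],"turn":0},{"claw":-0.25,"travel":[0,0,0.53],"turn":0},{"claw":-0.25,"travel":[0,0,0.53],"turn":0},{"claw":-0.25,"travel":[0,0,0.53],"turn":0}]'
python3 w.py w12 0.042 blank
```

```text
clock: 29.75
position: [0.5352, -0.0384, 0.0607]
ee_rot: [-0.004, 0.017, 1.0, 0.006]
contact_force: [-2.7, 0.5, 0.8]
width: 0.0206
gripper_force: 29.9
clock: 30.25
position: [0.5372, -0.0387, 0.0619]
ee_rot: [-0.002, 0.017, 1.0, 0.006]
contact_force: [-0.3, 0.6, -0.3]
width: 0.0319
gripper_force: 0.0
clock: 30.75
position: [0.537, -0.0387, 0.1687]
ee_rot: [-0.001, 0.017, 1.0, 0.006]
contact_force: [-0.7, -0.1, -0.3]
width: 0.0321
gripper_force: 0.0
tcp [ 0.5359 -0.0385  0.1672] closing deg 88.0
px [431 156] [474 250] xy 0.5412 0.1095 size 0.0823 0.0293 ang -2.2
px [264 156] [289 251] xy 0.5361 -0.0388 size 0.083 0.0212 ang -1.3
px [375 155] [413 250] xy 0.5389 0.0602 size 0.0829 0.0271 ang -2.1
```

```bash
for i in 1 2 3 4; do python3 -m inch '[{"claw":0,"travel":[-0.08,-0.42,0],"turn":-0.2},{"claw":0,"travel":[-0.08,-0.42,0],"turn":-0.2},{"claw":0,"travel":[-0.08,-0.42,0],"turn":-0.2},{"claw":0,"travel":[-0.08,-0.42,0],"turn":-0.2},{"claw":0,"travel":[-0.08,-0.42,0],"turn":-0.2}]' >/dev/null; done
python3 -m inch '[{"claw":0,"travel":[0,0,0],"turn":0},{"claw":0,"travel":[0,0,0],"turn":0},{"claw":0,"travel":[0,0,0],"turn":0}]' >/dev/null
python3 t.py
python3 w.py w13 0.012 blank
```

```text
p [ 0.4721 -0.3742  0.1671] q [-0.788  0.366  1.585  0.005  1.178  0.184] tilt [ 0.0119 -0.0061] closing -55.8 clk 33.1
tcp [ 0.4721 -0.3742  0.1671] closing deg -55.8
px [395 166] [500 316] xy 0.524 -0.5365 size 0.1752 0.0089 ang 8.5
px [264 155] [289 241] xy 0.473 -0.3754 size 0.0826 0.0223 ang 34.8
```

```bash
python3 -m inch '[{"claw":0,"travel":[0.005,-0.005,-0.2],"turn":0},{"claw":0,"travel":[0.005,-0.005,-0.4],"turn":0},{"claw":0,"travel":[0.005,-0.005,-0.6],"turn":0},{"claw":0,"travel":[0.005,-0.005,-0.685],"turn":0},{"claw":0,"travel":[0.005,-0.005,-0.685],"turn":0}]' 30
python3 -m inch '[{"claw":0,"travel":[0,0,0],"turn":0},{"claw":-0.9,"travel":[0,0,0],"turn":0},{"claw":-0.9,"travel":[0,0,0],"turn":0},{"claw":-0.9,"travel":[0,0,0],"turn":0},{"claw":-0.9,"travel":[0,0,0],"turn":0}]' 30
python3 -m inch '[{"claw":-0.9,"travel":[0,0,0],"turn":0},{"claw":-0.9,"travel":[0,0,0.2],"turn":0},{"claw":-0.9,"travel":[0,0,0.45],"turn":0},{"claw":-0.9,"travel":[0,0,0.68],"turn":0},{"claw":-0.9,"travel":[0,0,0.68],"turn":0}]' 30
for i in 1 2 3 4; do python3 -m inch '[{"claw":-0.9,"travel":[0.081,0.484,0],"turn":0.2},{"claw":-0.9,"travel":[0.081,0.484,0],"turn":0.2},{"claw":-0.9,"travel":[0.081,0.484,0],"turn":0.2},{"claw":-0.9,"travel":[0.081,0.484,0],"turn":0.2},{"claw":-0.9,"travel":[0.081,0.484,0],"turn":0.2}]' >/dev/null; done
python3 -m inch '[{"claw":-0.9,"travel":[0,0,0],"turn":0},{"claw":-0.9,"travel":[0,0,0],"turn":0},{"claw":-0.9,"travel":[0,0,0],"turn":0}]' 
python3 t.py
python3 hold.py w14 0.1 blank; python3 w.py w14 0.042 blank
```

```text
clock: 33.65
position: [0.4713, -0.3737, 0.0271]
ee_rot: [0.002, 0.956, 0.293, 0.003]
contact_force: [0.3, -0.0, -0.3]
width: 0.0427
gripper_force: 0.0
clock: 34.15
position: [0.474, -0.3765, 0.032]
ee_rot: [0.006, 0.956, 0.293, 0.006]
contact_force: [-0.1, -0.2, 6.2]
width: 0.0207
gripper_force: 29.8
clock: 34.65
position: [0.4761, -0.3786, 0.1739]
ee_rot: [0.011, 0.956, 0.293, 0.008]
contact_force: [0.7, 0.2, -0.3]
width: 0.0206
gripper_force: 29.5
clock: 36.95
position: [0.5377, 0.0111, 0.1661]
ee_rot: [-0.003, 0.019, 1.0, 0.006]
contact_force: [-0.3, -0.7, -0.3]
width: 0.0205
gripper_force: 29.7
p [0.5377 0.0111 0.1661] q [-0.116  0.285  1.713  0.012  1.151 -1.654] tilt [-0.006  0.012] closing 87.8 clk 36.95
tcp [0.5377 0.0112 0.1661] closing deg 87.9
held ends [0.4966 0.013  0.1466] [0.5802 0.0098 0.1466] mid [0.5384 0.0114 0.1466]
tcp [0.5377 0.0113 0.1661] closing deg 87.9
px [256 192] [300 339] xy 0.596 0.0106 size 0.1446 0.0387 ang -2.3
px [201 159] [232 255] xy 0.5365 -0.0381 size 0.083 0.0235 ang -2.0
px [376 158] [414 253] xy 0.5411 0.1101 size 0.0825 0.027 ang -2.3
px [320 158] [352 253] xy 0.5392 0.0609 size 0.0823 0.0238 ang -2.3
```

```bash
python3 -m inch '[{"claw":-0.9,"travel":[-0.004,0.001,-0.2],"turn":0},{"claw":-0.9,"travel":[-0.004,0.001,-0.4],"turn":0},{"claw":-0.9,"travel":[-0.004,0.001,-0.47],"turn":0},{"claw":-0.9,"travel":[-0.004,0.001,-0.5],"turn":0},{"claw":-0.9,"travel":[-0.004,0.001,-0.52],"turn":0}]' 
python3 -m inch '[{"claw":-0.9,"travel":[0,0,0],"turn":0},{"claw":-0.9,"travel":[0,0,0],"turn":0},{"claw":-0.25,"travel":[0,0,0],"turn":0},{"claw":-0.25,"travel":[0,0,0],"turn":0},{"claw":-0.25,"travel":[0,0,0],"turn":0}]'
python3 -m inch '[{"claw":-0.25,"travel":[0,0,0.1],"turn":0},{"claw":-0.25,"travel":[0,0,0.3],"turn":0},{"claw":-0.25,"travel":[0,0,0.53],"turn":0},{"claw":-0.25,"travel":[0,0,0.6],"turn":0},{"claw":-0.25,"travel":[0,0,0.6],"turn":0}]'
python3 w.py w15 0.042 blank; python3 w.py w16 0.145 red;python3 -c "
import cv2;i=cv2.imread('pics/w15.png')[100:,90:];cv2.imwrite('pics/c15.png',cv2.resize(i,None,fx=1.65,fy=1.65,interpolation=cv2.INTER_CUBIC))"
```

```text
clock: 37.55
position: [0.5359, 0.0118, 0.0618]
ee_rot: [-0.005, 0.017, 1.0, 0.006]
contact_force: [-7.5, -0.0, 24.6]
width: 0.0208
gripper_force: 32.2
clock: 38.05
position: [0.5383, 0.0118, 0.0628]
ee_rot: [-0.002, 0.017, 1.0, 0.006]
contact_force: [0.1, -0.7, 0.0]
width: 0.032
gripper_force: 0.0
clock: 38.55
position: [0.5394, 0.0117, 0.1854]
ee_rot: [0.001, 0.017, 1.0, 0.006]
contact_force: [0.2, -1.0, 0.2]
width: 0.0319
gripper_force: 0.0
tcp [0.5379 0.0118 0.1832] closing deg 88.0
px [369 152] [404 241] xy 0.5412 0.1101 size 0.0819 0.0265 ang -2.4
px [264 152] [288 242] xy 0.538 0.0116 size 0.0827 0.0211 ang -1.7
px [205 152] [234 242] xy 0.5362 -0.0382 size 0.0824 0.0232 ang -2.0
px [317 151] [347 241] xy 0.5389 0.0608 size 0.0826 0.0236 ang -2.2
tcp [0.5368 0.0119 0.1818] closing deg 88.0
px [522 326] [559 370] xy 0.6098 0.1825 size 0.0431 0.0168 ang 44.8
```

View pics/c15.png

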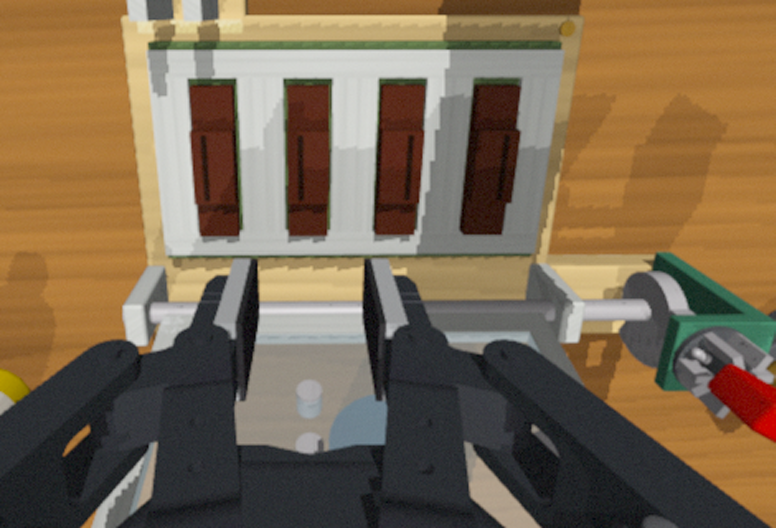

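```bash
python3 -m inch '[{"claw":0,"travel":[0,0.5,0.2],"turn":-0.17},{"claw":0,"travel":[0,0.5,0.2],"turn":-0.17},{"claw":0,"travel":[0,0.5,0.2],"turn":-0.17},{"claw":0,"travel":[0,0.5,0.2],"turn":-0.17},{"claw":0,"travel":[0,0.5,0.2],"turn":-0.17}]' >/dev/null
python3 -m inch '[{"claw":0,"travel":[0,0.47,0],"turn":-0.17},{"claw":0,"travel":[0,0.47,0],"turn":-0.17},{"claw":0,"travel":[0,0.47,0],"turn":-0.17},{"claw":0,"travel":[0,0.47,0],"turn":-0.17},{"claw":0,"travel":[0,0.47,0],"turn":-0.17}]' >/dev/null
python3 -m inch '[{"claw":0,"travel":[0.225,0,0],"turn":-0.17},{"claw":0,"travel":[0.225,0,0],"turn":-0.17},{"claw":0,"travel":[0.225,0,0],"turn":-0.17},{"claw":0,"travel":[0.225,0,0],"turn":-0.17},{"claw":0,"travel":[0.225,0,0],"turn":-0.17}]' >/dev/null
python3 -m inch '[{"claw":0,"travel":[0.225,0,0],"turn":-0.173},{"claw":0,"travel":[0.225,0,0],"turn":-0.173},{"claw":0,"travel":[0.225,0,0],"turn":-0.173},{"claw":0,"travel":[0.225,0,0],"turn":-0.173},{"claw":0,"travel":[0.225,0,0],"turn":-0.173}]' >/dev/null
python3 -m inch '[{"claw":0,"travel":[0,0,0],"turn":0},{"claw":0,"travel":[0,0,0],"turn":0},{"claw":0,"travel":[0,0,0],"turn":0}]' 
python3 t.py
python3 w.py w17 0.147 red
```

```text
clock: 40.95
position: [0.6268, 0.2057, 0.222]
ee_rot: [0.004, 0.886, 0.463, 0.006]
contact_force: [-0.4, 0.1, -0.5]
width: 0.0425
gripper_force: 0.0
p [0.6268 0.2057 0.222 ] q [ 0.214  0.412  1.367 -0.004  1.35   0.823] tilt [ 0.0132 -0.0014] closing -34.8 clk 40.95
tcp [0.6269 0.2058 0.2221] closing deg -34.8
px [266 192] [290 256] xy 0.6311 0.2091 size 0.0461 0.0152 ang 58.5
```

View pics/w17.png

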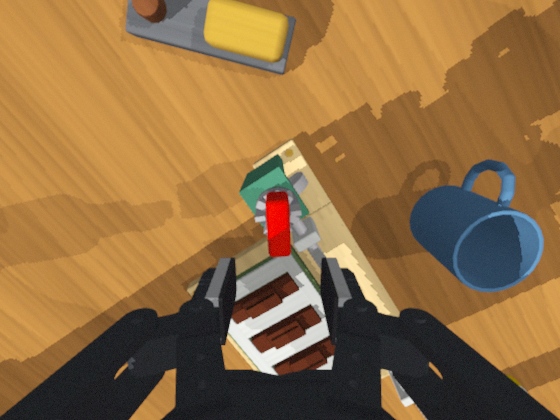

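```bash
python3 -m inch '[{"claw":0,"travel":[0.013,0.001,-0.15],"turn":0},{"claw":0,"travel":[0.013,0.001,-0.25],"turn":0},{"claw":0,"travel":[0.013,0.001,-0.33],"turn":0},{"claw":0,"travel":[0.013,0.001,-0.37],"turn":0},{"claw":0,"travel":[0.013,0.001,-0.39],"turn":0}]' 
python3 -m inch '[{"claw":0,"travel":[0,0,0],"turn":0},{"claw":0,"travel":[0,0,0],"turn":0},{"claw":0,"travel":[0,0,0],"turn":0}]'
python3 t.py
```

```text
clock: 41.5
position: [0.6293, 0.206, 0.1434]
ee_rot: [0.004, 0.887, 0.463, 0.005]
contact_force: [-0.4, 0.5, 0.0]
width: 0.0425
gripper_force: 0.0
clock: 41.8
position: [0.6301, 0.2062, 0.1451]
ee_rot: [0.004, 0.887, 0.463, 0.007]
contact_force: [-0.8, 0.3, -0.3]
width: 0.0426
gripper_force: 0.0
p [0.6301 0.2062 0.1451] q [ 0.214  0.467  1.473 -0.005  1.187  0.824] tilt [ 0.0152 -0.001 ] closing -34.9 clk 41.8
```

```bash
python3 -m inch '[{"claw":0,"travel":[0,0,-0.02],"turn":0},{"claw":-0.95,"travel":[0,0,-0.02],"turn":0},{"claw":-0.95,"travel":[0,0,-0.02],"turn":0},{"claw":-0.95,"travel":[0,0,-0.02],"turn":0},{"claw":-0.95,"travel":[0,0,-0.02],"turn":0}]' 70
python3 -m inch '[{"claw":-0.95,"travel":[0,0,0],"turn":0},{"claw":-0.95,"travel":[0,0,0.02],"turn":0},{"claw":-0.95,"travel":[0,0,0.04],"turn":0},{"claw":-0.95,"travel":[0,0,0.06],"turn":0},{"claw":-0.95,"travel":[0,0,0.06],"turn":0}]' 70
python3 t.py
```

```text
clock: 42.3
position: [0.6289, 0.2067, 0.1403]
ee_rot: [0.003, 0.887, 0.462, 0.005]
contact_force: [-2.7, 2.8, 3.0]
width: 0.0145
gripper_force: 69.0
clock: 42.8
position: [0.6288, 0.2066, 0.1513]
ee_rot: [0.003, 0.887, 0.462, 0.005]
contact_force: [-1.0, 5.4, -8.6]
width: 0.0147
gripper_force: 68.3
p [0.6288 0.2066 0.1513] q [ 0.214  0.463  1.464 -0.003  1.204  0.824] tilt [ 0.0112 -0.0007] closing -34.9 clk 42.8
```

```bash
python3 -m inch '[{"claw":-0.95,"travel":[0,0,0.01],"turn":0},{"claw":-0.95,"travel":[0,0,0.018],"turn":0},{"claw":-0.95,"travel":[0,0,0.018],"turn":0}]' 70
python3 -m inch '[{"claw":-0.95,"travel":[0,0,0],"turn":0.04},{"claw":-0.95,"travel":[0,0,0],"turn":0.08},{"claw":-0.95,"travel":[0,0,0],"turn":0.12},{"claw":-0.95,"travel":[0,0,0],"turn":0.16},{"claw":-0.95,"travel":[0,0,0],"turn":0.2}]' 70
python3 t.py
```

```text
clock: 43.1
position: [0.6288, 0.2065, 0.1545]
ee_rot: [0.003, 0.887, 0.462, 0.005]
contact_force: [0.0, 6.7, -10.8]
width: 0.0148
gripper_force: 68.3
clock: 43.6
position: [0.6283, 0.2067, 0.1541]
ee_rot: [0.0, 0.699, 0.716, 0.005]
contact_force: [-2.0, 6.2, -11.0]
width: 0.0148
gripper_force: 68.3
p [0.6283 0.2067 0.1541] q [0.21  0.46  1.461 0.006 1.211 0.183] tilt [0.0079 0.0076] closing 1.4 clk 43.6
```

```bash
python3 -m inch '[{"claw":-0.95,"travel":[0,0,0],"turn":0.04},{"claw":-0.95,"travel":[0,0,0],"turn":0.08},{"claw":-0.95,"travel":[0,0,0],"turn":0.12},{"claw":-0.95,"travel":[0,0,0],"turn":0.15},{"claw":-0.95,"travel":[0,0,0],"turn":0.17}]' 70
python3 -c "
from rig import get_state;print(get_state()['moment'])"; python3 t.py
python3 -m inch '[{"claw":-0.95,"travel":[0,0,0],"turn":0},{"claw":-0.95,"travel":[0,0,-0.01],"turn":0},{"claw":-0.95,"travel":[0,0,-0.02],"turn":0},{"claw":-0.95,"travel":[0,0,-0.025],"turn":0},{"claw":-0.95,"travel":[0,0,-0.025],"turn":0}]' 70
```

```text
clock: 44.1
position: [0.6278, 0.2065, 0.1539]
ee_rot: [-0.002, 0.486, 0.874, 0.006]
contact_force: [-3.5, 5.4, -10.7]
width: 0.0151
gripper_force: 68.3
[ 0.89566822  0.36141215 -0.00491402]
p [0.6278 0.2065 0.1539] q [ 0.207  0.462  1.459  0.012  1.217 -0.354] tilt [0.0018 0.0122] closing 31.9 clk 44.1
clock: 44.6
position: [0.6278, 0.2065, 0.1501]
ee_rot: [-0.002, 0.487, 0.873, 0.006]
contact_force: [-2.8, 4.7, -5.6]
width: 0.0149
gripper_force: 69.1
```

```bash
python3 -m inch '[{"claw":-0.95,"travel":[0,0,-0.005],"turn":0},{"claw":-0.95,"travel":[0,0,-0.005],"turn":0},{"claw":0,"travel":[0,0,-0.005],"turn":0},{"claw":0,"travel":[0,0,-0.005],"turn":0},{"claw":0,"travel":[0,0,-0.005],"turn":0}]' 30
python3 -m inch '[{"claw":0,"travel":[0,0,0.1],"turn":0},{"claw":0,"travel":[0,0,0.2],"turn":0},{"claw":0,"travel":[0,0,0.4],"turn":0},{"claw":0,"travel":[0,0,0.4],"turn":0},{"claw":0,"travel":[0,0,0.4],"turn":0}]'
python3 w.py w18 0.157 red
python3 - <<'E'
from h import *
i=snap('scene')[0][120:320,220:440,::-1]; cv2.imwrite('pics/c18.png',cv2.resize(i,None,fx=3,fy=3,interpolation=cv2.INTER_CUBIC))
E
```

```text
clock: 45.1
position: [0.6309, 0.2052, 0.1509]
ee_rot: [0.002, 0.487, 0.873, 0.007]
contact_force: [0.2, -0.1, 0.3]
width: 0.0425
gripper_force: 0.0
clock: 45.6
position: [0.6306, 0.2056, 0.2316]
ee_rot: [0.002, 0.487, 0.873, 0.008]
contact_force: [-1.1, 1.0, -0.3]
width: 0.0429
gripper_force: 0.0
tcp [0.6297 0.2056 0.23  ] closing deg 31.7
px [262 191] [284 254] xy 0.6267 0.2093 size 0.0452 0.0148 ang -58.0
```

View pics/c18.png

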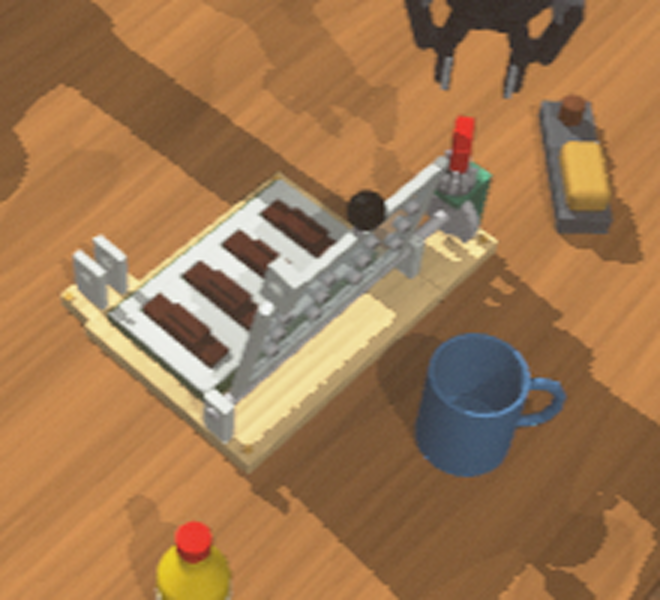

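```bash
python3 -m inch '[{"claw":0.2,"travel":[0,0,0.25],"turn":0.157},{"claw":0.2,"travel":[0,0,0.45],"turn":0.157},{"claw":0.2,"travel":[0,0,0.45],"turn":0.157},{"claw":0.2,"travel":[0,0,0.45],"turn":0.157},{"claw":0.2,"travel":[0,0,0.45],"turn":0.157}]' >/dev/null
python3 -m inch '[{"claw":0.2,"travel":[0.13,-0.865,0],"turn":0.157},{"claw":0.2,"travel":[0.13,-0.865,0],"turn":0.157},{"claw":0.2,"travel":[0.13,-0.865,0],"turn":0.157},{"claw":0.2,"travel":[0.13,-0.865,0],"turn":0.157},{"claw":0.2,"travel":[0.13,-0.865,0],"turn":0.157}]' >/dev/null
python3 -m inch '[{"claw":0.2,"travel":[0,0,0],"turn":0},{"claw":0.2,"travel":[0,0,0],"turn":0},{"claw":0.2,"travel":[0,0,0],"turn":0}]'
cat > ball.py <<'E'
from h import *
im,K,M=snap('wrist','w19.png')
V=im.max(2); c=proj(K,M,[0.656,0.0325,0.231]); print('pred px',c.round())
m=((V<60)).astype(np.uint8); m[330:]=0
n,l,st,ce=cv2.connectedComponentsWithStats(m)
for i in range(1,n):
    if st[i,4]>200: print(st[i],ce[i].round(1),ray(K,M,ce[i],0.231).round(4))
E
python3 ball.py; python3 t.py
```

```text
clock: 47.0
position: [0.6553, 0.0345, 0.3194]
ee_rot: [-0.003, 0.015, 1.0, 0.006]
contact_force: [-0.7, -0.5, 0.5]
width: 0.0513
gripper_force: 0.0
pred px [274. 224.]
[325  46  21  68 498] [334.6  87.7] [0.5652 0.0741 0.231 ]
[ 254  204   41   41 1274] [274.2 224.5] [0.656  0.0329 0.231 ]
[  97  260  130   70 3233] [181.3 309.4] [ 0.7247 -0.0425  0.231 ]
[ 329  260  130   70 3246] [374.4 309.3] [0.7303 0.1098 0.231 ]
p [0.6553 0.0345 0.3196] q [-0.06   0.379  1.183  0.012  1.586 -1.601] tilt [-0.0064  0.0122] closing 88.3 clk 47.05
```

View pics/w19.png

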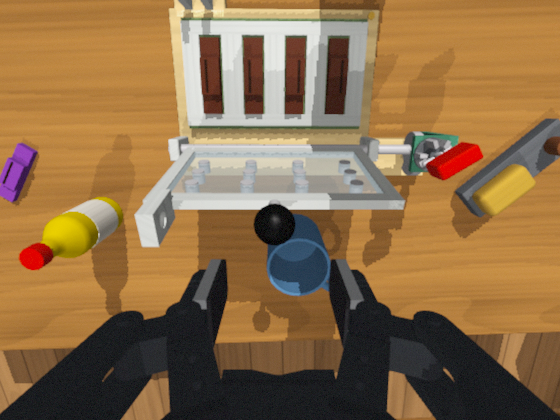

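```bash
python3 -m inch '[{"claw":0.2,"travel":[0.003,-0.008,-0.15],"turn":0},{"claw":0.2,"travel":[0.003,-0.008,-0.3],"turn":0},{"claw":0.2,"travel":[0.003,-0.008,-0.4],"turn":0},{"claw":0.2,"travel":[0.003,-0.008,-0.435],"turn":0},{"claw":0.2,"travel":[0.003,-0.008,-0.435],"turn":0}]'
python3 -m inch '[{"claw":0.2,"travel":[0,0,0],"turn":0},{"claw":-0.8,"travel":[0,0,0],"turn":0},{"claw":-0.8,"travel":[0,0,0],"turn":0},{"claw":-0.8,"travel":[0,0,0],"turn":0},{"claw":-0.8,"travel":[0,0,0],"turn":0}]' 30
python3 t.py
python3 - <<'E'
from math import *
for k in range(8):
    t=1.75-k*0.25
    x=.085-.182*cos(t); z=.052+.182*sin(t)
    if k: print(round(t,2),[round((x-px)/.2,3),round(-(x-px)/.2*.033,3),round((z-pz)/.2,3)])
    px,pz=x,z
E
```

```text
clock: 47.55
position: [0.6556, 0.0323, 0.2318]
ee_rot: [-0.004, 0.015, 1.0, 0.006]
contact_force: [-0.0, 0.0, -0.5]
width: 0.0509
gripper_force: 0.0
clock: 48.05
position: [0.657, 0.0326, 0.2346]
ee_rot: [-0.001, 0.016, 1.0, 0.007]
contact_force: [-0.2, 3.8, 5.5]
width: 0.0279
gripper_force: 29.5
p [0.657  0.0326 0.2346] q [-0.063  0.41   1.339  0.014  1.396 -1.606] tilt [-0.0026  0.0142] closing 88.2 clk 48.05
1.5 [-0.227, 0.007, 0.012]
1.25 [-0.223, 0.007, -0.044]
1.0 [-0.205, 0.007, -0.098]
0.75 [-0.174, 0.006, -0.145]
0.5 [-0.133, 0.004, -0.184]
0.25 [-0.083, 0.003, -0.211]
0.0 [-0.028, 0.001, -0.225]
```

```bash
python3 -m inch '[{"claw":-0.8,"travel":[-0.045,0.001,0.005],"turn":0},{"claw":-0.8,"travel":[-0.09,0.003,0.008],"turn":0},{"claw":-0.8,"travel":[-0.136,0.004,0.01],"turn":0},{"claw":-0.8,"travel":[-0.18,0.006,0.012],"turn":0},{"claw":-0.8,"travel":[-0.227,0.007,0.012],"turn":0}]'
python3 -m inch '[{"claw":-0.8,"travel":[-0.045,0.001,-0.003],"turn":0},{"claw":-0.8,"travel":[-0.09,0.003,-0.01],"turn":0},{"claw":-0.8,"travel":[-0.136,0.004,-0.02],"turn":0},{"claw":-0.8,"travel":[-0.18,0.006,-0.031],"turn":0},{"claw":-0.8,"travel":[-0.223,0.007,-0.044],"turn":0}]'
python3 -m inch '[{"claw":-0.8,"travel":[-0.043,0.001,-0.016],"turn":0},{"claw":-0.8,"travel":[-0.085,0.003,-0.034],"turn":0},{"claw":-0.8,"travel":[-0.126,0.004,-0.054],"turn":0},{"claw":-0.8,"travel":[-0.166,0.006,-0.075],"turn":0},{"claw":-0.8,"travel":[-0.205,0.007,-0.098],"turn":0}]'
python3 t.py
```

```text
clock: 48.55
position: [0.6115, 0.0342, 0.2365]
ee_rot: [-0.001, 0.016, 1.0, 0.007]
contact_force: [0.7, 5.5, 3.1]
width: 0.0279
gripper_force: 29.7
clock: 49.05
position: [0.5657, 0.0357, 0.2269]
ee_rot: [-0.003, 0.016, 1.0, 0.007]
contact_force: [-0.1, 5.5, 3.9]
width: 0.0281
gripper_force: 30.2
clock: 49.55
position: [0.5241, 0.0371, 0.2066]
ee_rot: [-0.004, 0.016, 1.0, 0.007]
contact_force: [-0.3, 6.9, 0.4]
width: 0.0282
gripper_force: 30.3
p [0.5241 0.0371 0.2066] q [-0.071  0.234  1.677  0.015  1.239 -1.616] tilt [-0.0068  0.0149] closing 88.2 clk 49.55
```

```bash
python3 -m inch '[{"claw":-0.8,"travel":[-0.038,0.001,-0.026],"turn":0},{"claw":-0.8,"travel":[-0.074,0.003,-0.054],"turn":0},{"claw":-0.8,"travel":[-0.109,0.004,-0.083],"turn":0},{"claw":-0.8,"travel":[-0.142,0.005,-0.113],"turn":0},{"claw":-0.8,"travel":[-0.174,0.006,-0.145],"turn":0}]'
python3 -m inch '[{"claw":-0.8,"travel":[-0.03,0.001,-0.034],"turn":0},{"claw":-0.8,"travel":[-0.058,0.002,-0.07],"turn":0},{"claw":-0.8,"travel":[-0.085,0.003,-0.107],"turn":0},{"claw":-0.8,"travel":[-0.11,0.003,-0.145],"turn":0},{"claw":-0.8,"travel":[-0.133,0.004,-0.184],"turn":0}]'
python3 -m inch '[{"claw":-0.8,"travel":[-0.02,0.001,-0.041],"turn":0},{"claw":-0.8,"travel":[-0.038,0.002,-0.083],"turn":0},{"claw":-0.8,"travel":[-0.055,0.003,-0.125],"turn":0},{"claw":-0.8,"travel":[-0.07,0.003,-0.168],"turn":0},{"claw":-0.8,"travel":[-0.083,0.003,-0.211],"turn":0}]'
python3 t.py
```

```text
clock: 50.05
position: [0.4891, 0.0383, 0.1772]
ee_rot: [-0.004, 0.016, 1.0, 0.007]
contact_force: [-0.4, 5.9, -0.6]
width: 0.0278
gripper_force: 30.4
clock: 50.55
position: [0.4623, 0.0392, 0.1402]
ee_rot: [-0.004, 0.016, 1.0, 0.007]
contact_force: [-1.0, 6.7, -0.2]
width: 0.0281
gripper_force: 30.4
clock: 51.05
position: [0.4457, 0.0397, 0.098]
ee_rot: [-0.004, 0.016, 1.0, 0.007]
contact_force: [-0.3, 8.3, -0.7]
width: 0.028
gripper_force: 30.3
p [0.4457 0.0397 0.098 ] q [-0.078  0.238  1.991  0.018  0.922 -1.627] tilt [-0.0083  0.0149] closing 88.1 clk 51.05
```

```bash
python3 -m inch '[{"claw":-0.8,"travel":[-0.006,0,-0.03],"turn":0},{"claw":-0.8,"travel":[-0.012,0.001,-0.06],"turn":0},{"claw":-0.8,"travel":[-0.017,0.001,-0.09],"turn":0},{"claw":-0.8,"travel":[-0.021,0.001,-0.12],"turn":0},{"claw":-0.8,"travel":[-0.024,0.001,-0.15],"turn":0}]'
python3 -m inch '[{"claw":-0.8,"travel":[-0.002,0,-0.025],"turn":0},{"claw":-0.8,"travel":[-0.003,0,-0.05],"turn":0},{"claw":-0.8,"travel":[-0.003,0,-0.07],"turn":0},{"claw":-0.8,"travel":[-0.003,0,-0.085],"turn":0},{"claw":-0.8,"travel":[-0.003,0,-0.085],"turn":0}]'
python3 t.py
```

```text
clock: 51.55
position: [0.4406, 0.0399, 0.068]
ee_rot: [-0.005, 0.016, 1.0, 0.007]
contact_force: [-1.4, 8.1, -0.2]
width: 0.028
gripper_force: 30.2
clock: 52.05
position: [0.4404, 0.0399, 0.0521]
ee_rot: [-0.004, 0.016, 1.0, 0.007]
contact_force: [-2.2, 9.1, 8.0]
width: 0.0282
gripper_force: 31.4
p [0.4404 0.0399 0.0521] q [-0.078  0.298  2.061  0.02   0.792 -1.63 ] tilt [-0.0084  0.0147] closing 88.1 clk 52.05
```

```bash
python3 -m inch '[{"claw":-0.8,"travel":[0,0,0.01],"turn":0},{"claw":0.1,"travel":[0,0,0.01],"turn":0},{"claw":0.1,"travel":[0,0,0.01],"turn":0},{"claw":0.1,"travel":[0,0,0.2],"turn":0},{"claw":0.1,"travel":[0,0,0.4],"turn":0}]' 
python3 -m inch '[{"claw":0.1,"travel":[0,0,0.22],"turn":0},{"claw":0.1,"travel":[-0.33,-0.2,0.22],"turn":-0.192},{"claw":0.1,"travel":[-0.33,-0.61,0.22],"turn":-0.192},{"claw":0.1,"travel":[-0.33,-0.61,0.22],"turn":-0.192},{"claw":0.1,"travel":[-0.33,-0.61,0.22],"turn":-0.192}]' >/dev/null
python3 -m inch '[{"claw":0.1,"travel":[0,-0.61,0],"turn":-0.192},{"claw":0.1,"travel":[0,-0.61,0],"turn":-0.192},{"claw":0.1,"travel":[0,-0.61,0],"turn":-0.192},{"claw":0.1,"travel":[0,-0.61,0],"turn":-0.192},{"claw":0.1,"travel":[0,-0.61,0],"turn":-0.192}]' >/dev/null
python3 -m inch '[{"claw":0.1,"travel":[0,0,0],"turn":0},{"claw":0.1,"travel":[0,0,0],"turn":0},{"claw":0.1,"travel":[0,0,0],"turn":0}]'
python3 t.py; python3 w.py w20 0.02 orange
```

```text
clock: 52.55
position: [0.4404, 0.0378, 0.1314]
ee_rot: [-0.005, 0.016, 1.0, 0.005]
contact_force: [1.8, 0.2, -0.6]
width: 0.0469
gripper_force: 0.0
clock: 53.85
position: [0.3757, -0.205, 0.1757]
ee_rot: [0.001, 0.578, 0.816, 0.007]
contact_force: [-0.6, 1.1, -0.1]
width: 0.0471
gripper_force: 0.0
p [ 0.3757 -0.205   0.1757] q [-0.673  0.113  1.919  0.015  1.109 -1.019] tilt [0.0088 0.0099] closing 19.4 clk 53.85
tcp [ 0.3757 -0.2051  0.1758] closing deg 19.4
```

View pics/w20.png

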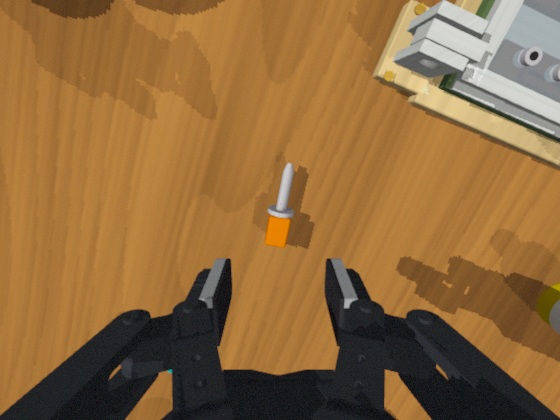

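```bash
cat > pin.py <<'E'
import sys
from h import *
im,K,M=snap('wrist',sys.argv[1]); h=cv2.cvtColor(im,cv2.COLOR_RGB2HSV).astype(int)
m=((h[...,0]<18)&(h[...,1]>225)&(h[...,2]>200)).astype(np.uint8); m=cv2.morphologyEx(m,cv2.MORPH_OPEN,np.ones((3,3)))
n,l,st,ce=cv2.connectedComponentsWithStats(m); i=1+np.argmax(st[1:,4]); print('grip',st[i],ce[i].round(1))
p=np.argwhere(l==i)[:,::-1].astype(np.float32)
g=ray(K,M,ce[i],0.026)
s=((h[...,1]<60)&(h[...,2]>110)).astype(np.uint8)
n,l2,st2,ce2=cv2.connectedComponentsWithStats(s)
for j in range(1,n):
    if st2[j,4]>100 and np.hypot(*(ce2[j]-ce[i]))<80:
        q=np.argwhere(l2==j)[:,::-1]; t=q[np.argmax(np.hypot(*(q-ce[i]).T))]; T=ray(K,M,t,0.013)
        v=T-g; print('steel',st2[j],'tip',t,T.round(4),'axis deg',np.degrees(np.arctan2(v[1],v[0])).round(1),'len',np.hypot(v[0],v[1]).round(4))
P=np.array([ray(K,M,u,0.026)[:2] for u in p],np.float32); print('grip centre',g.round(4),cv2.minAreaRect(P))
E
python3 pin.py w21.png
```

```text
grip [266 217  23  30 566] [276.7 231.2]
steel [268 163  26  55 629] tip [290 163] [ 0.3781 -0.1706  0.013 ] axis deg 98.1 len 0.063
grip centre [ 0.387 -0.233  0.026] ((0.3870261609554291, -0.23335854709148407), (0.01899472251534462, 0.028314486145973206), 9.159185409545898)
```

```bash
python3 -m inch '[{"claw":0,"travel":[0.056,-0.14,-0.15],"turn":-0.06},{"claw":0,"travel":[0.056,-0.14,-0.35],"turn":-0.06},{"claw":0,"travel":[0.056,-0.14,-0.55],"turn":-0.06},{"claw":0,"travel":[0.056,-0.14,-0.7],"turn":-0.06},{"claw":0,"travel":[0.056,-0.14,-0.755],"turn":-0.06}]' 
python3 -m inch '[{"claw":0,"travel":[0,0,0],"turn":0},{"claw":-0.9,"travel":[0,0,0],"turn":0},{"claw":-0.9,"travel":[0,0,0],"turn":0},{"claw":-0.9,"travel":[0,0,0],"turn":0},{"claw":-0.9,"travel":[0,0,0],"turn":0}]' 50
python3 -m inch '[{"claw":-0.9,"travel":[0,0,0],"turn":0},{"claw":-0.9,"travel":[0,0,0.2],"turn":0},{"claw":-0.9,"travel":[0,0,0.4],"turn":0},{"claw":-0.9,"travel":[0,0,0.4],"turn":0},{"claw":-0.9,"travel":[0,0,0.4],"turn":0}]'
python3 t.py
```

```text
clock: 54.45
position: [0.3854, -0.232, 0.022]
ee_rot: [-0.001, 0.652, 0.758, 0.006]
contact_force: [-0.4, -0.1, 0.0]
width: 0.0425
gripper_force: 0.0
clock: 54.95
position: [0.3877, -0.2341, 0.0257]
ee_rot: [0.003, 0.653, 0.757, 0.007]
contact_force: [0.6, 0.1, 4.6]
width: 0.019
gripper_force: 50.1
clock: 55.45
position: [0.3871, -0.2338, 0.1054]
ee_rot: [0.002, 0.653, 0.757, 0.007]
contact_force: [-0.2, 0.4, -0.6]
width: 0.0191
gripper_force: 49.7
p [ 0.3871 -0.2338  0.1054] q [-0.707  0.228  1.981  0.016  0.928 -0.865] tilt [0.0123 0.0066] closing 8.5 clk 55.45
```

```bash
python3 -m inch '[{"claw":-0.9,"travel":[0.278,0.1,0],"turn":-0.058},{"claw":-0.9,"travel":[0.278,0.452,0],"turn":-0.058},{"claw":-0.9,"travel":[0.278,0.452,0],"turn":-0.058},{"claw":-0.9,"travel":[0.278,0.452,-0.1],"turn":-0.058},{"claw":-0.9,"travel":[0.278,0.452,-0.2],"turn":-0.058}]' >/dev/null
python3 -m inch '[{"claw":-0.9,"travel":[0,0,0],"turn":0},{"claw":-0.9,"travel":[0,0,0],"turn":0},{"claw":-0.9,"travel":[0,0,0],"turn":0},{"claw":-0.9,"travel":[0,0,0],"turn":0}]'
python3 t.py
python3 - <<'E'
from h import *
im,K,M=snap('wrist'); print(M[:3,3])
for P in ([.4458,-.0485,.052],[.4458-.0005,-.0485-.016,.068],[.4458+.0005,-.0485+.016,.068]): print(proj(K,M,P).round(1))
c=im[60:360,130:430,::-1]; cv2.imwrite('pics/c22.png',cv2.resize(c,None,fx=2,fy=2,interpolation=cv2.INTER_CUBIC)); cv2.imwrite('pics/w22.png',im[:,:,::-1])
E
```

```text
clock: 56.35
position: [0.4429, -0.1436, 0.0652]
ee_rot: [0.003, 0.719, 0.695, 0.007]
contact_force: [0.2, -0.3, -0.6]
width: 0.0186
gripper_force: 49.7
p [ 0.4429 -0.1436  0.0652] q [-0.471  0.299  2.009  0.015  0.824 -0.446] tilt [0.013  0.0055] closing -2.0 clk 56.35
[ 0.44483323 -0.06432985  0.18921016]
[274.3  67. ]
[274.8 109.1]
[274.1   9. ]
```

View pics/c22.png

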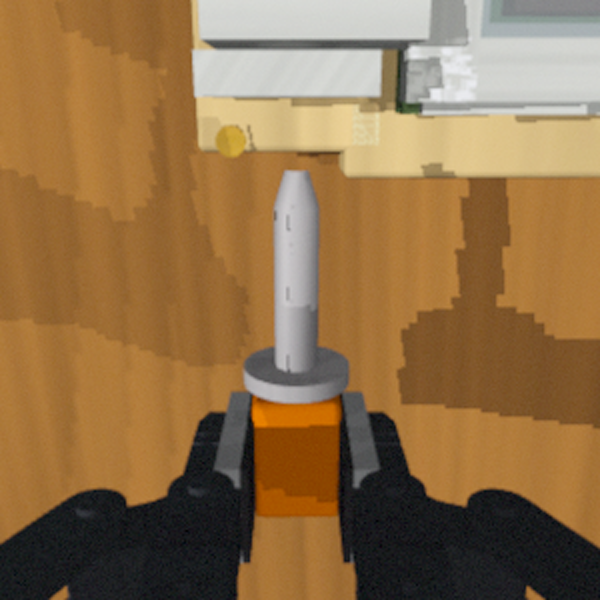

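Run:
```python
from h import *
im,K,M=snap('wrist')
y=np.array([.0332,.9994])
for n,u,z in [('ear top outer edge L',(226.5,108),.068),('ear R',(321.5,108),.068),('inner ear L',(230,79),.068),('tip',(278,145.5),.052),('shank base',(277.8,240),.052)]:
    P=ray(K,M,u,z); print(n,P.round(4),'x at clevis y', (P[0]+(-.0485-P[1])*.0332).round(4))
```

```text
ear top outer edge L [ 0.4277 -0.0635  0.068 ] x at clevis y 0.4282
ear R [ 0.4625 -0.0647  0.068 ] x at clevis y 0.463
inner ear L [ 0.4298 -0.0537  0.068 ] x at clevis y 0.4299
tip [ 0.4462 -0.0795  0.052 ] x at clevis y 0.4472
shank base [ 0.4446 -0.1235  0.052 ] x at clevis y 0.4471
```

```bash
python3 -m inch '[{"claw":-0.9,"travel":[-0.008,0,-0.002],"turn":0},{"claw":-0.9,"travel":[-0.008,0.02,-0.002],"turn":0},{"claw":-0.9,"travel":[-0.006,0.06,-0.002],"turn":0},{"claw":-0.9,"travel":[-0.005,0.09,-0.002],"turn":0},{"claw":-0.9,"travel":[-0.004,0.12,-0.002],"turn":0}]'
python3 -m inch '[{"claw":-0.9,"travel":[0.001,0.02,0],"turn":0},{"claw":-0.9,"travel":[0.001,0.04,0],"turn":0},{"claw":-0.9,"travel":[0.002,0.06,0],"turn":0},{"claw":-0.9,"travel":[0.003,0.08,0],"turn":0},{"claw":-0.9,"travel":[0.003,0.08,0],"turn":0}]'
python3 t.py
```

```text
clock: 56.95
position: [0.4417, -0.1183, 0.0643]
ee_rot: [0.002, 0.719, 0.695, 0.006]
contact_force: [0.4, 0.1, -0.1]
width: 0.0188
gripper_force: 49.7
clock: 57.45
position: [0.4422, -0.1027, 0.0643]
ee_rot: [0.002, 0.719, 0.695, 0.006]
contact_force: [-0.5, -0.3, -1.3]
width: 0.0191
gripper_force: 49.7
p [ 0.4422 -0.1027  0.0643] q [-0.389  0.287  2.034  0.014  0.813 -0.365] tilt [0.0117 0.0063] closing -1.9 clk 57.45
```

```bash
python3 -m inch '[{"claw":-0.9,"travel":[0.001,0.02,0],"turn":0},{"claw":-0.9,"travel":[0.001,0.04,0],"turn":0},{"claw":-0.9,"travel":[0.002,0.06,0],"turn":0},{"claw":-0.9,"travel":[0.003,0.08,0],"turn":0},{"claw":-0.9,"travel":[0.003,0.09,0],"turn":0}]'
python3 -m inch '[{"claw":-0.9,"travel":[0,0.005,0],"turn":0},{"claw":-0.9,"travel":[0,0.01,0],"turn":0},{"claw":-0.9,"travel":[0,0.015,0],"turn":0},{"claw":-0.9,"travel":[0,0.015,0],"turn":0}]'
python3 t.py
```

```text
clock: 57.95
position: [0.4429, -0.0847, 0.0643]
ee_rot: [0.002, 0.719, 0.695, 0.006]
contact_force: [0.2, -0.1, 0.2]
width: 0.0183
gripper_force: 49.7
clock: 58.35
position: [0.443, -0.0836, 0.0643]
ee_rot: [0.003, 0.719, 0.695, 0.005]
contact_force: [-0.2, -6.5, -1.9]
width: 0.0189
gripper_force: 49.6
p [ 0.443  -0.0836  0.0643] q [-0.346  0.282  2.041  0.01   0.809 -0.32 ] tilt [0.0119 0.0032] closing -1.9 clk 58.35
```

```bash
python3 -m inch '[{"claw":-0.2,"travel":[0,0,0],"turn":0},{"claw":-0.2,"travel":[0,0,0],"turn":0},{"claw":-0.2,"travel":[0,0,0.1],"turn":0},{"claw":-0.2,"travel":[0,0,0.3],"turn":0},{"claw":-0.2,"travel":[0,0,0.5],"turn":0}]'
python3 -m inch '[{"claw":-0.2,"travel":[-0.2,-0.45,0.1],"turn":0},{"claw":-0.2,"travel":[-0.2,-0.45,0.1],"turn":0},{"claw":-0.2,"travel":[-0.2,-0.45,0.1],"turn":0},{"claw":-0.2,"travel":[-0.2,-0.45,0.1],"turn":0},{"claw":-0.2,"travel":[-0.2,-0.45,0.1],"turn":0}]' >/dev/null
python3 - <<'E'
from h import *
im,K,M=snap('wrist'); a=im[0:260,180:,::-1]
b=snap('scene')[0][150:290,220:400,::-1]
a=cv2.resize(a,(400,274)); b=cv2.resize(b,(400,311),interpolation=cv2.INTER_CUBIC); cv2.imwrite('pics/c23.png',np.vstack([a,b]))
E
```

```text
clock: 58.85
position: [0.4423, -0.0816, 0.1649]
ee_rot: [0.001, 0.719, 0.695, 0.006]
contact_force: [0.7, 0.3, -0.8]
width: 0.034
gripper_force: 0.0
```

View pics/c23.png

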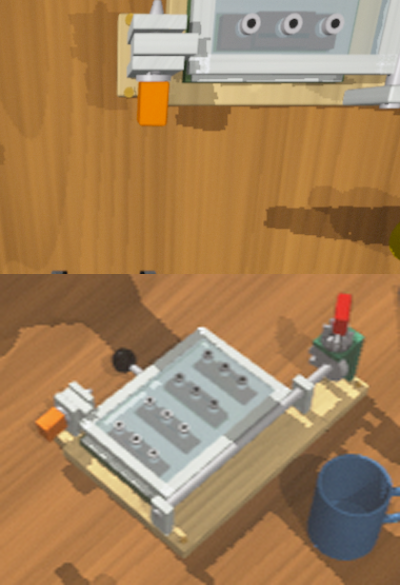

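The pin is home, with its tip showing beyond the inner ear. The leaf is down and the knob is still parked, so I am handing in.

```bash
python3 -c "
from rig import ticket;print(ticket.sign_off())"
```

```text
the job is handed in; nothing more can be done
None
```

Handed in at about 59 s on the robot's clock, and the sign-off returned no verdict: four blanks are in the four nests, the plunger is parked, the leaf is down on its stop, and the pin is home through the clevis with its shoulder against the outer ear.

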